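Sort the tin transformers by heft and pack the wound one

TASK

Of the three tin transformers in the steel rack, which look alike, one is still wound and heavy and the other two are stripped, light shells: sort them by heft and stand the two shells upright in the low grey tray. Pack the wound one upright and lengthwise in the empty lane of the plywood transit box, lowered to the floor and not dropped, then close up the leftover space with the wood block that fills it, standing upright, so that it cannot slide along. Leave the other things on the counter as they lie.

Things in the scene. Friction and masses are not known exactly. Their poses are not given: they have to be found in the camera images.
- can_a: tin transformer, one of three that look alike: silver case 40 mm (x) by 56 mm (y), 42 mm tall, flat brown terminal board on top. Origin: centre of the underside. Starts upright in any cell of the rack, its y along the rack's y. One of the three is wound (0.36 to 0.54 kg), the other two are empty shells (0.08 to 0.12 kg); only weight tells them apart
- can_b: tin transformer, one of three that look alike: silver case 40 mm (x) by 56 mm (y), 42 mm tall, flat brown terminal board on top. Origin: centre of the underside. Starts upright in any cell of the rack, its y along the rack's y. One of the three is wound (0.36 to 0.54 kg), the other two are empty shells (0.08 to 0.12 kg); only weight tells them apart
- can_c: tin transformer, one of three that look alike: silver case 40 mm (x) by 56 mm (y), 42 mm tall, flat brown terminal board on top. Origin: centre of the underside. Starts upright in any cell of the rack, its y along the rack's y. One of the three is wound (0.36 to 0.54 kg), the other two are empty shells (0.08 to 0.12 kg); only weight tells them apart
- rack: fixed grey steel rack, 52 mm (x) by 192 mm (y). Origin: centre of its underside. Floor 2 mm up; three cells at y = -63, 0, +63 mm, 60 mm long between 3 mm dividers that rise to 46 mm, so a can's small ends cannot be gripped here. Its long sides (facing -x and +x) can, above the lips, 3 mm thick, along both long edges (23 to 26 mm from the middle line), which rise to 8 mm and stop cans sliding out
- transit_box: fixed plywood transit box, 120 mm (x) by 138 mm (y), 59 mm tall, on the left or right of the counter. Origin: centre of its underside. Two lanes along y, between 8 mm walls whose top 4 mm are bevelled at 45 degrees: the empty one centred at x = -28 mm, the other at x = +28 mm, already packed (below the walls' tops)
- lane (a point): middle of the empty lane's floor, 5 mm above the counter; axes as the box. Lane 48 mm (x) by 122 mm (y), walls 54 mm above this point. A can goes in with its y along the lane's y, held by its small ends (33 mm free at each end when in the middle; no finger room beside its long sides). Slid against either end wall it leaves a 66 mm gap
- shell_tray: fixed low grey plastic tray for shells, across the counter from the transit box: outside 130 mm (x) by 170 mm (y), walls and floor 4 mm thick, rim 22 mm above the counter. Origin: centre of its underside. Takes two cans side by side along y. Between it and the transit box, just in front (-x) of the rack, lies a patch of bare counter about 100 mm (x) by 180 mm (y), where a can may be set down
- block_long: plain wood block standing on the counter, 40 mm (x) by 61 mm (y) by 80 mm tall: the one that fills the gap left in the lane (61 in 66 mm), standing about 26 mm above the walls. About 95 g. Origin: centre of the underside
- block_short: second wood block standing on the counter, 40 mm (x) by 40 mm (y) by 80 mm tall: too short for the gap, it would leave the transformer loose. Not needed. Origin: centre of the underside
- pump: bystander: steel desoldering pump, lying, about 22 x 200 x 22 mm, long axis its y. Origin: under its barrel
- relay: bystander: brown bakelite relay on a small base, 32 x 40 mm, 44 mm tall. Origin: centre of the underside
- rail_1: bystander: green plastic chip rail, 14 x 280 x 14 mm, long axis its y. Origin: centre of the underside
- rail_2: bystander: second green chip rail, the same as rail_1
- driver: bystander: screwdriver with a wooden handle, 150 mm long, lying along its x. Origin: underside, near its middle
- reel: bystander: reel of solder, upright, 60 mm across, 36 mm tall. Origin: centre of the underside
Things that resemble listed ones, but are neither listed nor needed, are in the scene too. Leave any red look-alike of the block_long alone. What is shaped like the can_b but green is not meant.

How it is judged:
At the end, for the whole second after the job is handed in: Wound transformer and long block stand upright (4 degrees) on the empty lane's floor (undersides within 4 mm; centres within 8 mm across, 40 mm along; lengthwise within 0.2 rad); both shells stand upright on the grey tray's floor, centres within 60 mm (x) and 80 mm (y) of its centre; all at rest ((((x of can_a in the frame of lane between -0.008 and 0.008 m and y of can_a in the frame of lane between -0.04 and 0.04 m and z of can_a in the frame of lane between -0.004 and 0.004 m and angle between can_a's own z axis and vertical below 0.08 rad and angle between the y axis of can_a and the y axis of lane, either way round below 0.2 rad and linear speed of can_a below 0.02 m/s and contact force between can_a and transit_box above 2.5 N) and (x of can_b in the frame of shell_tray between -0.06 and 0.06 m and y of can_b in the frame of shell_tray between -0.08 and 0.08 m and z of can_b in the frame of shell_tray between -0.001 and 0.009 m and angle between can_b's own z axis and vertical below 0.08 rad and linear speed of can_b below 0.02 m/s and contact force between can_b and shell_tray below 2.5 N) and (x of can_c in the frame of shell_tray between -0.06 and 0.06 m and y of can_c in the frame of shell_tray between -0.08 and 0.08 m and z of can_c in the frame of shell_tray between -0.001 and 0.009 m and angle between can_c's own z axis and vertical below 0.08 rad and linear speed of can_c below 0.02 m/s and contact force between can_c and shell_tray below 2.5 N)) or ((x of can_b in the frame of lane between -0.008 and 0.008 m and y of can_b in the frame of lane between -0.04 and 0.04 m and z of can_b in the frame of lane between -0.004 and 0.004 m and angle between can_b's own z axis and vertical below 0.08 rad and angle between the y axis of can_b and the y axis of lane, either way round below 0.2 rad and linear speed of can_b below 0.02 m/s and contact force between can_b and transit_box above 2.5 N) and (x of can_a in the frame of shell_tray between -0.06 and 0.06 m and y of can_a in the frame of shell_tray between -0.08 and 0.08 m and z of can_a in the frame of shell_tray between -0.001 and 0.009 m and angle between can_a's own z axis and vertical below 0.08 rad and linear speed of can_a below 0.02 m/s and contact force between can_a and shell_tray below 2.5 N) and (x of can_c in the frame of shell_tray between -0.06 and 0.06 m and y of can_c in the frame of shell_tray between -0.08 and 0.08 m and z of can_c in the frame of shell_tray between -0.001 and 0.009 m and angle between can_c's own z axis and vertical below 0.08 rad and linear speed of can_c below 0.02 m/s and contact force between can_c and shell_tray below 2.5 N)) or ((x of can_c in the frame of lane between -0.008 and 0.008 m and y of can_c in the frame of lane between -0.04 and 0.04 m and z of can_c in the frame of lane between -0.004 and 0.004 m and angle between can_c's own z axis and vertical below 0.08 rad and angle between the y axis of can_c and the y axis of lane, either way round below 0.2 rad and linear speed of can_c below 0.02 m/s and contact force between can_c and transit_box above 2.5 N) and (x of can_a in the frame of shell_tray between -0.06 and 0.06 m and y of can_a in the frame of shell_tray between -0.08 and 0.08 m and z of can_a in the frame of shell_tray between -0.001 and 0.009 m and angle between can_a's own z axis and vertical below 0.08 rad and linear speed of can_a below 0.02 m/s and contact force between can_a and shell_tray below 2.5 N) and (x of can_b in the frame of shell_tray between -0.06 and 0.06 m and y of can_b in the frame of shell_tray between -0.08 and 0.08 m and z of can_b in the frame of shell_tray between -0.001 and 0.009 m and angle between can_b's own z axis and vertical below 0.08 rad and linear speed of can_b below 0.02 m/s and contact force between can_b and shell_tray below 2.5 N))) and x of block_long in the frame of lane between -0.008 and 0.008 m and y of block_long in the frame of lane between -0.04 and 0.04 m and z of block_long in the frame of lane between -0.004 and 0.004 m and angle between block_long's own z axis and vertical below 0.08 rad and angle between the y axis of block_long and the y axis of lane, either way round below 0.2 rad and linear speed of block_long below 0.02 m/s); the robot touches nothing.
It fails at once if a transformer is dropped into the transit box instead of being lowered to its floor ((x of can_a in the frame of lane between -0.012 and 0.012 m and y of can_a in the frame of lane between -0.045 and 0.045 m and z of can_a in the frame of lane between 0.001 and 0.014 m and linear speed of can_a above 0.35 m/s) or (x of can_b in the frame of lane between -0.012 and 0.012 m and y of can_b in the frame of lane between -0.045 and 0.045 m and z of can_b in the frame of lane between 0.001 and 0.014 m and linear speed of can_b above 0.35 m/s) or (x of can_c in the frame of lane between -0.012 and 0.012 m and y of can_c in the frame of lane between -0.045 and 0.045 m and z of can_c in the frame of lane between 0.001 and 0.014 m and linear speed of can_c above 0.35 m/s)).
It fails at once if the pump, relay, screwdriver, a chip rail or the solder reel is shoved more than 30 mm from where it lay (distance of any of pump, relay, rail_1, rail_2, driver, reel from where it was at the start of the episode above 0.03 m).
It also fails if it takes over 72 s, if anything falls off the work surface, if the arm or the gripper's body presses on something with over 40 N, if the wrist force passes 120 N, or if a joint passes its speed limit or range.

ROBOT

A 6-joint arm with a two-finger parallel gripper is mounted at the origin on the work surface. World frame = base frame: x ahead of the robot, y to its left, z up, the work surface at z = 0. Lengths are in m, angles in rad, forces in N, time in s.
With the tool pointing down it reaches from about 0.35 to 0.775 m from the base axis. Payload 7.3 kg.
Tool frame: the origin (TCP) lies between the finger pads; the fingertips stand 8 mm ahead of it and the grasp point (between the pads) lies 11 mm behind it; x points along the fingers, z is the direction in which the jaws open and shut, and the axes are right-handed (so a half turn about x gives the same grasp; the last joint's range is limited). The gripper opens to 92 mm and grips with 3 to 60 N. Pads are 19 mm wide; open, the fingers measure 130 mm over their backs; the gripper's body (75 mm by 190 mm) begins 47 mm behind the grasp point.
Start: joints at [-1.46, 0.342, 1.524, -0, 1.275, -0.146], TCP at [0.133, -0.508, 0.235] pointing down, gripper open.
Joint ranges: [-2.53, 2.53], [-0.77, 2.02], [0.04, 2.7], [-1, 4.14], [0.28, 2.66], [-3.11, 3.11]. Speed limits (rad/s): [2.57, 2.57, 3.14, 3.14, 3.14, 3.14].

INTERFACE

Orientations are given as a unit quaternion [x, y, z, w].
In Python, from plant import telemetry, camera, camera_params, job gives the robot as it stands.
- The arm moves only by the tool move_arm, never from a script. Its argument "series" is a list that holds one entry, the list of rows, each a list of 7 numbers: the shift along the tool's x, y, z in m, then the turn, a rotation vector about the tool's x, y, z in degrees, then the closure, from 0 (fully open) to 1 (shut). A call has 1 to 12 rows; each row is the pose to reach, as a shift and turn from the pose commanded when the call began, along the tool's axes at that moment; what a row does not reach only later rows make up. A row lasts 1/12 s, in which the tool goes at most 41.7 mm and 7.16 degrees, less where a joint would pass 70% of its speed; a pose out of reach is approached as far as the arm can. A call with a gripper value outside its range is refused whole. The fingers move at their own pace and stop on an object; the grip force is fixed at half the most. Time passes only in rows, so rows that repeat a pose let the fingers close. It gives the time, the measured TCP pose, the force and the opening at its end, in the units of the state.
- telemetry.observe(): the state, without advancing time (a new reading comes with each control period).
- camera(name): name is "side" or "top" or "wrist"; returns the picture (480x640x3 uint8, blue, green, red); there is no depth.
- camera_params(name): a dict with "K" (3x3 intrinsics, pixels), "rvec" (rotation vector, rad) and "tvec" (3), from world to camera coordinates, as OpenCV has them. Camera axes: x right, y down, z forward; pixel columns grow to the right and rows downward; lengths in m; the calibration is good to about 2 mm. A picture is of the moment at which its call begins: read the wrist's pose just before it. camera_params takes no time and is no camera call; for the wrist camera it gives the pose at the moment of the call.
- job.close_job(): hands the job in, once; it reports no verdict.
The state is a dict: "clock": time; "joints": joint angles; "joint_velocities": joint speeds; "tau": joint torques, N m; "eef_pos": TCP position; "tcp_rot": TCP orientation; "contact_force": force on the tool from outside, world axes, zero at the start; "wrist_torque": the same for the moment, N m; "opening": opening from 0.0 (shut) to 1.0 (fully open).
Only numpy, scipy, OpenCV 4.12 (cv2) and the standard library are available. Lean on these libraries where they do the work, as an engineer would, in place of code of your own. Each camera call takes 0.05 s, during which the arm holds its last target.

## Working session

There is one attempt and no reset: what is moved stays moved. The work goes in short steps, Python scripts to look and compute and a tool call to move; the robot and the scene stay as the last step left them, time stands still between calls to the robot, and variables do not carry over. Pictures are saved under pics/ and viewed, and the job is handed in when it is done.

Besides the shell and the picture viewer there is one more tool, called after "Call:" in YAML: its name, and indented under it one key for each argument. move_arm: Moves the arm, as the interface text tells. Its arguments: {"type":"object","properties":{"series":{"type":"array"}},"required":["series"]}

```bash
ls; mkdir -p pics
python3 - <<'E'
from plant import telemetry, camera, camera_params
import cv2
print(telemetry.observe())
for n in ("top","side"):
    cv2.imwrite(f"pics/{n}0.png",camera(n)); print(n,camera_params(n))
E
```

```text
pics
{'clock': 0.0, 'joints': array([-1.46001537e+00,  3.42716293e-01,  1.52501526e+00, -1.59236706e-05,
        1.27540238e+00, -1.46020660e-01]), 'joint_velocities': array([-1.15461753e-03, -6.00521965e-04,  1.47505986e-04, -1.36674334e-03,
       -8.12018573e-04, -1.85036755e-06]), 'tau': array([-1.39109776e-03, -4.31244743e+01, -2.44221014e+01,  7.17408629e-02,
        5.59722050e-02, -1.22295064e-04]), 'eef_pos': array([ 0.13330601, -0.5073839 ,  0.23404891]), 'tcp_rot': array([ 0.43224671,  0.56029129, -0.43147009,  0.5595266 ]), 'contact_force': array([0.13494639, 0.59145079, 0.33116916]), 'wrist_torque': array([ 0.02296031,  0.05588424, -0.02207584]), 'opening': 1.000247489074609}
top {'K': array([[481.07691764,   0.        , 315.95406406],
       [  0.        , 481.07691764, 238.77475702],
       [  0.        ,   0.        ,   1.        ]]), 'rvec': array([ 2.15925031, -2.1773378 ,  0.15550967]), 'tvec': array([0.01670643, 0.62589088, 0.95631133])}
side {'K': array([[494.79795342,   0.        , 321.792348  ],
       [  0.        , 494.79795342, 238.70837402],
       [  0.        ,   0.        ,   1.        ]]), 'rvec': array([ 0.52385799, -2.73074173,  1.14737853]), 'tvec': array([0.55971386, 0.17786451, 1.04419064])}
```

View pics/top0.png

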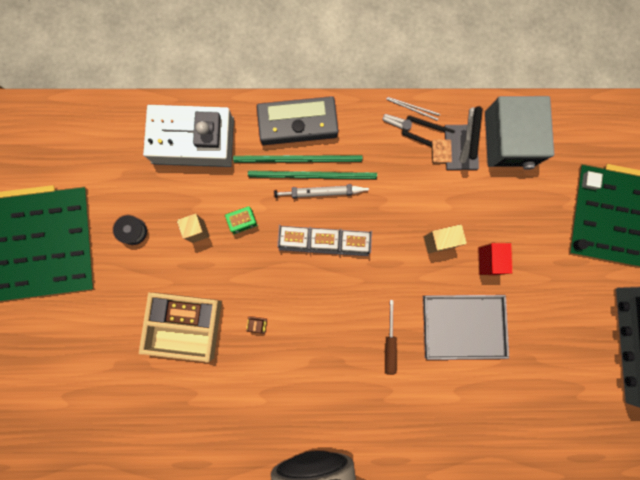

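View pics/side0.png

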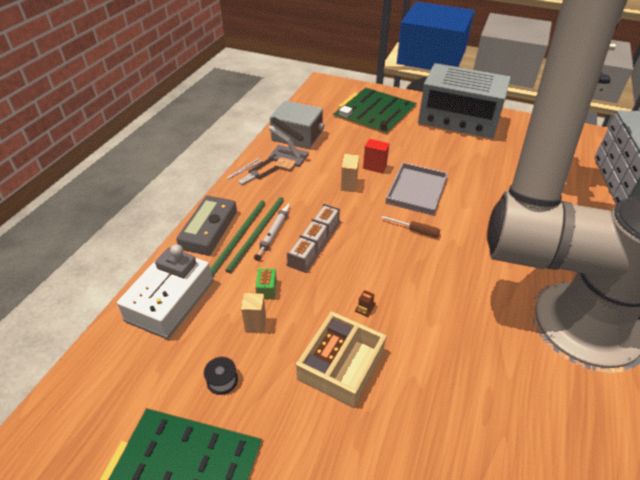

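The top view looks down with +x up and +y left. It shows:
- the transit box at (180,328), with its empty lane on the -x side
- the tray at (466,327) and the rack at (324,241)
- wood blocks at (190,228) and (447,238), a red look-alike at (496,259) and a green look-alike can at (240,220)

Next I'll measure these.

```bash
cat > h.py <<'E'
import numpy as np, cv2
from scipy.spatial.transform import Rotation as R
from plant import telemetry, camera, camera_params
def ray(n,uv,z,P=None):
    P=P or camera_params(n); Rm=cv2.Rodrigues(P['rvec'])[0]; c=-Rm.T@P['tvec']
    d=Rm.T@np.linalg.inv(P['K'])@np.array([uv[0],uv[1],1.]); s=(z-c[2])/d[2]; return (c+s*d)[:2]
def proj(n,X,P=None):
    P=P or camera_params(n); return cv2.projectPoints(np.float64(X).reshape(-1,1,3),P['rvec'],P['tvec'],P['K'],None)[0].reshape(-1,2)
E
python3 - <<'E'
import cv2,numpy as np
from h import *
a=cv2.imread('pics/top0.png'); b=cv2.imread('pics/side0.png')
def up(im,x0,y0,w,h,s,f): cv2.imwrite(f,cv2.resize(im[y0:y0+h,x0:x0+w],None,fx=s,fy=s,interpolation=cv2.INTER_CUBIC))
up(a,130,190,150,180,3.2,'pics/c1.png'); up(a,265,190,255,180,3.1,'pics/c2.png')
for z in (0,.022,.08): print(z,[ray('top',p,z).round(4) for p in [(190,228),(447,238),(424,297),(508,358)]])
E
```

```text
0 [array([0.6558, 0.2801]), array([ 0.6304, -0.2724]), array([ 0.5044, -0.2178]), array([ 0.3755, -0.3904])]
0.022 [array([0.6526, 0.2748]), array([ 0.6277, -0.2659]), array([ 0.5044, -0.2124]), array([ 0.3783, -0.3813])]
0.08 [array([0.6441, 0.2609]), array([ 0.6206, -0.2486]), array([ 0.5044, -0.1982]), array([ 0.3857, -0.3573])]
```

View pics/c1.png

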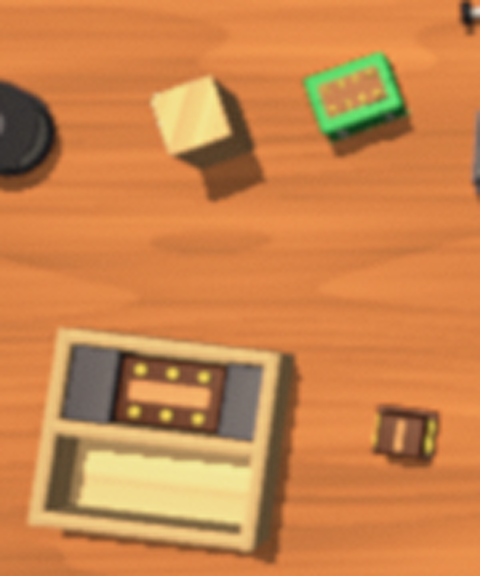

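View pics/c2.png

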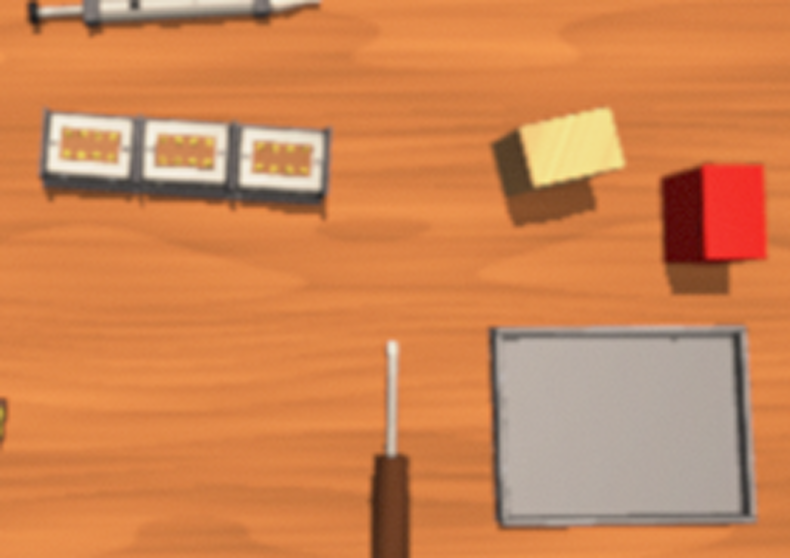

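Two plain wood blocks: (191,226) has a square top (about 40x40, so the short one), and (449,236) has a longer top. I take the second as block_long and will check its size. The red block at (504,256) and the green can at (241,220) are decoys. I'll measure all of them with masks.

```bash
cat > m.py <<'E'
from h import *
a=cv2.imread('pics/top0.png')
def c1(u,v): return (130+(u+.5)/3.2-.5,190+(v+.5)/3.2-.5)
def c2(u,v): return (265+(u+.5)/3.1-.5,190+(v+.5)/3.1-.5)
def quad(name,pts,z):
    w=np.array([ray('top',p,z) for p in pts]); c=w.mean(0)
    e=[np.linalg.norm(w[i]-w[(i+1)%4])*1000 for i in range(4)]
    d=(w[1]-w[0])+(w[2]-w[3]); ang=np.degrees(np.arctan2(d[1],d[0]))
    print(name,'c',c.round(4),'edges',np.round(e,1),'ang of edge01',round(ang,1))
quad('box',[c1(*p) for p in [(60,328),(282,353),(252,550),(30,524)]],.059)
quad('tray',[c2(*p) for p in [(490,327),(745,327),(754,521),(501,526)]],.022)
quad('blockL',[c2(*p) for p in [(518,126),(608,108),(625,166),(533,188)]],.08)
quad('blockS',[c1(*p) for p in [(152,101),(211,76),(232,132),(177,157)]],.08)
quad('rack',[c2(*p) for p in [(44,110),(329,128),(323,198),(42,186)]],.03)
hsv=cv2.cvtColor(a,cv2.COLOR_BGR2HSV)
m=((hsv[...,1]<60)&(hsv[...,2]>170)).astype(np.uint8)
m[:220]=0;m[262:]=0;m[:,:275]=0;m[:,375:]=0
n,l,s,cc=cv2.connectedComponentsWithStats(m)
for i in range(1,n):
    if s[i,4]>100:
        cn=cv2.findContours((l==i).astype(np.uint8),0,2)[0]; r=cv2.minAreaRect(np.vstack(cn)); bp=cv2.boxPoints(r)
        print(s[i],r); quad('can',[p for p in bp],.044)
# lower pos of wood masks
m=cv2.inRange(hsv,(18,60,190),(32,170,255))
n,l,s,cc=cv2.connectedComponentsWithStats(m)
for i in range(1,n):
    if s[i,4]>150:
        r=cv2.minAreaRect(np.vstack(cv2.findContours((l==i).astype(np.uint8),0,2)[0])); print(r); quad('wood',cv2.boxPoints(r),.08)
E
python3 m.py
```

```text
box c [0.4514 0.2842] edges [138.2 120.2 136.1 119.5] ang of edge01 -97.1
tray c [ 0.4429 -0.2965] edges [172.6 127.8 168.7 130.6] ang of edge01 -90.1
blockL c [ 0.6225 -0.2524] edges [59.9 38.8 61.5 40.9] ang of edge01 -78.1
blockS c [0.648 0.261] edges [39.1 37.6 36.7 38.5] ang of edge01 -66.1
rack c [ 0.6247 -0.0059] edges [192.6  47.7 188.6  51.4] ang of edge01 -93.5
[280 227  28  20 285] ((293.42938232421875, 236.41763305664062), (26.536989212036133, 18.713945388793945), 4.39870548248291)
can c [0.6305 0.0578] edges [38.7 54.6 38.7 54.3] ang of edge01 -4.6
[311 229  27  20 271] ((324.2472229003906, 238.302490234375), (26.38453483581543, 18.553268432617188), 3.012787342071533)
can c [ 0.6262 -0.0055] edges [38.4 54.4 38.5 54.1] ang of edge01 -3.7
[342 231  27  20 275] ((355.0, 240.5), (19.0, 26.0), 90.0)
can c [ 0.6212 -0.0687] edges [53.7 39.4 53.5 39.3] ang of edge01 -90.4
((31.401020050048828, 190.15870666503906), (5.08259391784668, 41.65390396118164), 83.2901611328125)
wood c [0.7218 0.5747] edges [80.9 10.4 80.8 10.3] ang of edge01 -83.3
((189.0500030517578, 225.65000915527344), (19.606117248535156, 19.922346115112305), 71.56504821777344)
wood c [0.6488 0.2628] edges [38.9 39.5 38.8 39.4] ang of edge01 -71.5
((449.27069091796875, 236.76336669921875), (19.90526580810547, 29.82297706604004), 77.90524291992188)
wood c [ 0.6231 -0.2533] edges [60.4 39.7 60.1 39.6] ang of edge01 -78.4
((177.88461303710938, 326.423095703125), (70.32768249511719, 61.14912414550781), 7.125016689300537)
wood c [0.4532 0.2798] edges [115.6 136.2 115.6 134.1] ang of edge01 -5.8
```

```bash
cat >> h.py <<'E'
def state(): return telemetry.observe()
def plan(x,y,ztip,jawdeg,cmd=None):
    """shift (m, tool axes) & rotvec (deg) from present pose to fingertips at x,y,ztip, pointing down, jaw axis at jawdeg (mod 180)"""
    s=state(); R0=R.from_quat(s['tcp_rot']); p0=s['eef_pos']
    M=R0.as_matrix(); cur=np.degrees(np.arctan2(M[1,2],M[0,2]))
    best=None
    k=((jawdeg-cur+90)%180)-90
    t=np.radians(cur+k); Z=np.array([np.cos(t),np.sin(t),0]); X=np.array([0,0,-1.]); Y=np.cross(Z,X)
    Rt=R.from_matrix(np.c_[X,Y,Z]); rv=np.degrees((R0.inv()*Rt).as_rotvec())
    sh=R0.inv().apply(np.array([x,y,ztip+.008])-p0)
    print('t%.2f'%s['clock'],'tcp',p0.round(4),'cur jaw %.1f'%cur,'joints',s['joints'].round(2),'F',s['contact_force'].round(2),'open %.3f'%s['opening'])
    print(' shift',sh.round(4),'rot',rv.round(2),'rows>=',np.ceil(max(np.linalg.norm(sh)/.0417,abs(k)/7.16)))
E
python3 - <<'E'
from h import *
print(R.from_quat(state()['tcp_rot']).as_matrix().round(3))
plan(.6212,-.0687,.16,-4.2)
print([ray('top',p,z).round(3) for p,z in [((257,326),.044),((390,305),.01),((390,372),.02),((504,256),.08),((241,220),.04),((370,190),.02)]])
E
```

```text
[[-0.     0.967  0.254]
 [ 0.001  0.254 -0.967]
 [-1.     0.    -0.001]]
t0.10 tcp [ 0.1333 -0.5074  0.2341] cur jaw -75.3 joints [-1.46  0.34  1.52 -0.    1.28 -0.15] F [0.17 0.19 0.05] open 0.994
 shift [ 0.0666  0.5833 -0.3003] rot [-7.108e+01 -6.000e-02 -6.000e-02] rows>= 16.0
[array([0.45 , 0.132]), array([ 0.488, -0.143]), array([ 0.353, -0.138]), array([ 0.584, -0.361]), array([0.666, 0.166]), array([ 0.732, -0.105])]
```

Call:
move_arm:
  series:
    - [[0.067,0.583,-0.3,-71,0,0,0],[0.067,0.583,-0.3,-71,0,0,0],[0.067,0.583,-0.3,-71,0,0,0],[0.067,0.583,-0.3,-71,0,0,0],[0.067,0.583,-0.3,-71,0,0,0],[0.067,0.583,-0.3,-71,0,0,0],[0.067,0.583,-0.3,-71,0,0,0],[0.067,0.583,-0.3,-71,0,0,0],[0.067,0.583,-0.3,-71,0,0,0],[0.067,0.583,-0.3,-71,0,0,0],[0.067,0.583,-0.3,-71,0,0,0],[0.067,0.583,-0.3,-71,0,0,0]]

```text
clock: 1.1
eef_pos: [0.5044, -0.1735, 0.1834]
tcp_rot: [0.026, 0.707, -0.026, 0.706]
contact_force: [0.1, -0.5, 0.8]
opening: 1.0
```

Run:
```python
from h import *
plan(.6212,-.0687,.16,-4.2)
```

```text
t1.10 tcp [ 0.5044 -0.1735  0.1834] cur jaw -4.2 joints [-0.47  0.4   1.58 -0.    1.16 -0.4 ] F [ 0.11 -0.45  0.85] open 1.000
 shift [0.0154 0.1131 0.1087] rot [-0.05 -0.03 -0.  ] rows>= 4.0
```

Call:
move_arm:
  series:
    - [[0.01,0.1,0.09,0,0,0,0],[0.01,0.1,0.09,0,0,0,0],[0.01,0.1,0.09,0,0,0,0],[0.01,0.1,0.09,0,0,0,0],[0.01,0.1,0.09,0,0,0,0],[0.01,0.1,0.09,0,0,0,0],[0.01,0.1,0.09,0,0,0,0]]

```text
clock: 1.68
eef_pos: [0.5996, -0.0834, 0.1737]
tcp_rot: [0.027, 0.707, -0.027, 0.706]
contact_force: [1.0, -0.3, -0.5]
opening: 1.003
```

Run:
```python
from h import *
P=camera_params('wrist'); im=camera('wrist'); cv2.imwrite('pics/w1.png',im)
plan(.6212,-.0687,.16,-4.2)
np.save('w1.npy',np.r_[P['rvec'],P['tvec'],P['K'].ravel()])
```

```text
t1.73 tcp [ 0.5996 -0.0837  0.1739] cur jaw -4.4 joints [-0.26  0.54  1.38 -0.    1.22 -0.19] F [ 0.07  0.31 -0.31] open 1.003
 shift [0.0059 0.0166 0.0204] rot [-0.18 -0.04  0.02] rows>= 1.0
```

View pics/w1.png

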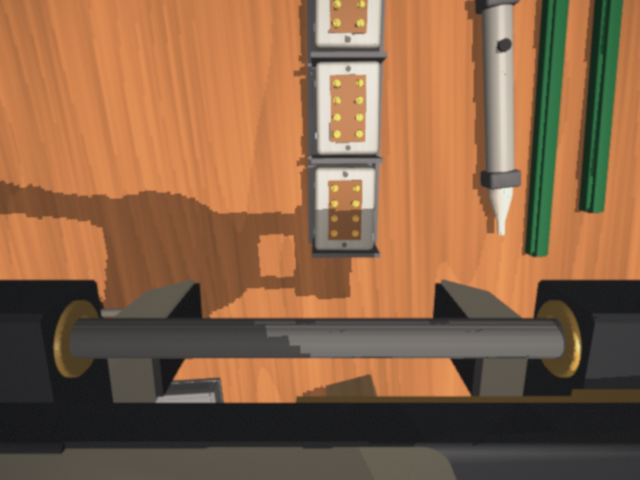

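The wrist view shows the rack down the middle, with the nearest can's top at about (345,209), and the pump and rails well to the right. I'll cross-check the can positions from here.

Run:
```python
from h import *
v=np.load('w1.npy');P=dict(rvec=v[:3],tvec=v[3:6],K=v[6:].reshape(3,3))
for q in ([(317,167),(378,167),(375,249),(313,249)],[(318,62),(381,62),(379,154),(316,154)]):
    w=np.array([ray('w',p,.044,P) for p in q]); print(w.mean(0).round(4),(w[1]-w[0]).round(4),(w[3]-w[0]).round(4))
plan(.6212,-.0687,.015,-4.2)
```

```text
[ 0.6188 -0.0701] [ 0.0392 -0.0029] [-0.0068 -0.0545]
[ 0.6242 -0.0072] [ 0.0381 -0.0029] [-0.0054 -0.0546]
t1.73 tcp [ 0.5996 -0.0837  0.1739] cur jaw -4.4 joints [-0.26  0.54  1.38 -0.    1.22 -0.19] F [ 0.07  0.31 -0.31] open 1.003
 shift [0.1509 0.0166 0.0205] rot [-0.18 -0.04  0.02] rows>= 4.0
```

Call:
move_arm:
  series:
    - [[0.02,0.016,0.019,0,0,0,0],[0.06,0.016,0.019,0,0,0,0],[0.1,0.016,0.019,0,0,0,0],[0.13,0.016,0.019,0,0,0,0],[0.15,0.016,0.019,0,0,0,0],[0.15,0.016,0.019,0,0,0,1],[0.15,0.016,0.019,0,0,0,1],[0.15,0.016,0.019,0,0,0,1],[0.15,0.016,0.019,0,0,0,1],[0.15,0.016,0.019,0,0,0,1],[0.15,0.016,0.019,0,0,0,1]]

```text
clock: 2.65
eef_pos: [0.6214, -0.0681, 0.0254]
tcp_rot: [0.026, 0.706, -0.027, 0.708]
contact_force: [0.2, 0.0, 0.5]
opening: 0.614
```

Run:
```python
from h import *
plan(.6202,-.0692,.015,-4.2)
```

```text
t2.65 tcp [ 0.6214 -0.0681  0.0254] cur jaw -4.3 joints [-0.23  0.74  1.46 -0.    0.94 -0.16] F [0.17 0.03 0.46] open 0.614
 shift [ 0.0024 -0.0012 -0.0012] rot [-0.09  0.15  0.03] rows>= 1.0
```

Still closing (56 mm). I'll hold, then lift.

Call:
move_arm:
  series:
    - [[0,0,0,0,0,0,1],[0,0,0,0,0,0,1],[0,0,0,0,0,0,1],[0,0,0,0,0,0,1],[0,0,0,0,0,0,1],[-0.03,0,0,0,0,0,1],[-0.06,0,0,0,0,0,1],[-0.08,0,0,0,0,0,1],[-0.08,0,0,0,0,0,1],[-0.08,0,0,0,0,0,1],[-0.08,0,0,0,0,0,1]]

```text
clock: 3.57
eef_pos: [0.6199, -0.0676, 0.1024]
tcp_rot: [0.027, 0.707, -0.026, 0.706]
contact_force: [0.4, -0.3, -1.1]
opening: 0.43
```

Run:
```python
from h import *
for i in range(4):
    cv2.imwrite('pics/w2.png',camera('wrist')); print(state()['contact_force'].round(2))
plan(.443,-.262,.14,0)
```

```text
[ 0.52  0.34 -1.2 ]
[ 0.35  0.27 -1.54]
[-0.07 -0.61 -1.33]
[ 0.2   0.03 -1.38]
t3.77 tcp [ 0.62   -0.0677  0.1023] cur jaw -4.3 joints [-0.23  0.64  1.4  -0.    1.1  -0.16] F [ 0.2   0.03 -1.38] open 0.434
 shift [-0.0453 -0.207  -0.1621] rot [-4.29 -0.16 -0.03] rows>= 7.0
```

About 1.3 N, so this one is a shell (about 0.1 kg). It goes to the tray's far half.

Run:
```python
from h import *
plan(.443,-.3345,.10,0)
```

```text
t3.77 tcp [ 0.62   -0.0677  0.1023] cur jaw -4.3 joints [-0.23  0.64  1.4  -0.    1.1  -0.16] F [ 0.2   0.03 -1.38] open 0.434
 shift [-0.0054 -0.2793 -0.1565] rot [-4.29 -0.16 -0.03] rows>= 8.0
```

Call:
move_arm:
  series:
    - [[-0.04,0,0,0,0,0,1],[-0.045,-0.28,-0.158,-4,0,0,1],[-0.045,-0.28,-0.158,-4,0,0,1],[-0.045,-0.28,-0.158,-4,0,0,1],[-0.045,-0.28,-0.158,-4,0,0,1],[-0.045,-0.28,-0.158,-4,0,0,1],[-0.045,-0.28,-0.158,-4,0,0,1],[-0.045,-0.28,-0.158,-4,0,0,1],[-0.045,-0.28,-0.158,-4,0,0,1],[-0.045,-0.28,-0.158,-4,0,0,1],[0,-0.28,-0.158,-4,0,0,1],[0,-0.28,-0.158,-4,0,0,1]]

```text
clock: 4.77
eef_pos: [0.4397, -0.3333, 0.0988]
tcp_rot: [0.005, 0.709, -0.0, 0.705]
contact_force: [-1.4, 2.1, -3.2]
opening: 0.434
```

Run:
```python
from h import *
cv2.imwrite('pics/w3.png',camera('wrist'))
plan(.443,-.3345,.021,0)
```

```text
t4.82 tcp [ 0.4401 -0.333   0.1001] cur jaw -0.3 joints [-0.79  0.54  1.62  0.    1.   -0.78] F [-0.46  0.29 -0.99] open 0.436
 shift [ 0.071  -0.002   0.0033] rot [-0.31 -0.36 -0.37] rows>= 2.0
```

View pics/w3.png

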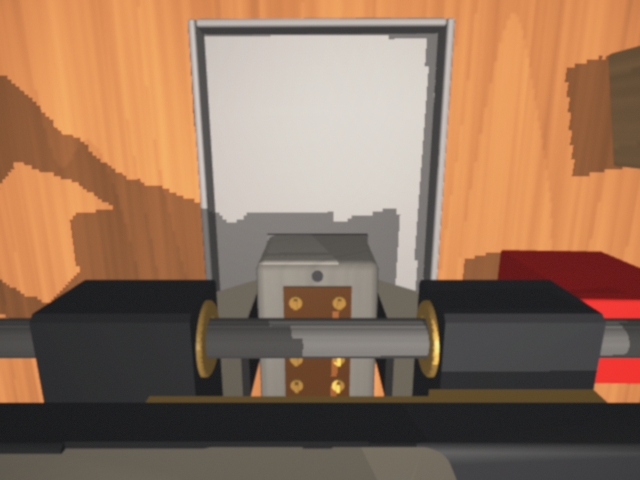

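The can is centred over the tray at (318,300), and the red block stays clear on the right. Lowering and releasing.

Call:
move_arm:
  series:
    - [[0.03,-0.002,0.003,0,0,0,1],[0.055,-0.002,0.003,0,0,0,1],[0.066,-0.002,0.003,0,0,0,1],[0.071,-0.002,0.003,0,0,0,1],[0.072,-0.002,0.003,0,0,0,1],[0.072,-0.002,0.003,0,0,0,0.4],[0.072,-0.002,0.003,0,0,0,0.4],[0.072,-0.002,0.003,0,0,0,0.4],[0.072,-0.002,0.003,0,0,0,0.4],[0.04,-0.002,0.003,0,0,0,0.4],[0,-0.002,0.003,0,0,0,0.4],[-0.04,-0.002,0.003,0,0,0,0]]

```text
clock: 5.82
eef_pos: [0.4447, -0.3368, 0.1451]
tcp_rot: [0.002, 0.708, -0.001, 0.707]
contact_force: [1.2, -0.8, -0.3]
opening: 0.635
```

Run:
```python
from h import *
plan(.6252,-.0063,.13,-4.2)
```

```text
t5.82 tcp [ 0.4447 -0.3368  0.1451] cur jaw -0.3 joints [-0.79  0.49  1.56 -0.    1.1  -0.78] F [ 1.22 -0.83 -0.32] open 0.635
 shift [0.0073 0.3314 0.1788] rot [ 3.9  -0.08 -0.07] rows>= 10.0
```

Call:
move_arm:
  series:
    - [[0,0.332,0.178,4,0,0,0],[0,0.332,0.178,4,0,0,0],[0,0.332,0.178,4,0,0,0],[0,0.332,0.178,4,0,0,0],[0,0.332,0.178,4,0,0,0],[0,0.332,0.178,4,0,0,0],[0,0.332,0.178,4,0,0,0],[0,0.332,0.178,4,0,0,0],[0,0.332,0.178,4,0,0,0],[0,0.332,0.178,4,0,0,0],[0,0.332,0.178,4,0,0,0],[0,0.332,0.178,4,0,0,0]]

```text
clock: 6.82
eef_pos: [0.6246, -0.0062, 0.144]
tcp_rot: [0.026, 0.707, -0.026, 0.707]
contact_force: [-0.7, -0.7, -0.6]
opening: 0.997
```

Run:
```python
from h import *
cv2.imwrite('pics/top1.png',camera('top'))
plan(.6252,-.0063,.017,-4.2)
```

```text
t6.87 tcp [ 0.6244 -0.0071  0.1441] cur jaw -4.3 joints [-0.13  0.6   1.36 -0.    1.18 -0.06] F [ 0.04 -0.41  0.36] open 0.998
 shift [0.1191 0.0009 0.0008] rot [-0.12 -0.01  0.03] rows>= 3.0
```

View pics/top1.png

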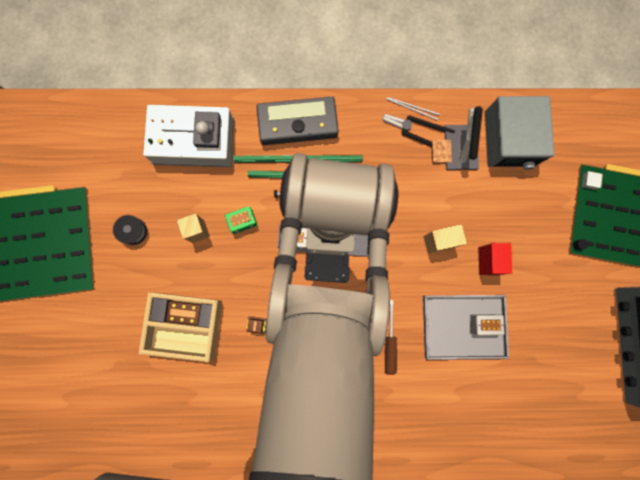

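The shell stands in the tray at (490,325). Next I take the middle can.

Call:
move_arm:
  series:
    - [[0.04,0.001,0.001,0,0,0,0],[0.08,0.001,0.001,0,0,0,0],[0.108,0.001,0.001,0,0,0,0.1],[0.118,0.001,0.001,0,0,0,0.4],[0.118,0.001,0.001,0,0,0,1],[0.118,0.001,0.001,0,0,0,1],[0.118,0.001,0.001,0,0,0,1],[0.118,0.001,0.001,0,0,0,1],[0.118,0.001,0.001,0,0,0,1],[0.118,0.001,0.001,0,0,0,1],[0.118,0.001,0.001,0,0,0,1],[0.118,0.001,0.001,0,0,0,1]]

```text
clock: 7.87
eef_pos: [0.6264, -0.0052, 0.0269]
tcp_rot: [0.026, 0.706, -0.026, 0.707]
contact_force: [-2.0, -0.8, 7.0]
opening: 0.439
```

Call:
move_arm:
  series:
    - [[0,0,0,0,0,0,1],[0,0,0,0,0,0,1],[-0.03,0,0,0,0,0,1],[-0.06,0,0,0,0,0,1],[-0.09,0,0,0,0,0,1],[-0.1,0,0,0,0,0,1],[-0.1,0,0,0,0,0,1],[-0.1,0,0,0,0,0,1]]

```text
clock: 8.53
eef_pos: [0.6256, -0.0051, 0.1252]
tcp_rot: [0.026, 0.707, -0.026, 0.706]
contact_force: [-0.4, 0.1, -2.2]
opening: 0.432
```

Run:
```python
from h import *
for i in range(3):
    cv2.imwrite('pics/w4.png',camera('wrist')); print(state()['contact_force'].round(2))
plan(.443,-.2585,.1,0)
plan(.535,0.02,.1,-4.2)
```

```text
[-0.23  0.14 -2.58]
[-0.94 -0.44 -0.41]
[ 0.68 -0.2  -1.25]
t8.68 tcp [ 0.6247 -0.005   0.1235] cur jaw -4.3 joints [-0.13  0.62  1.38 -0.    1.15 -0.06] F [ 0.68 -0.2  -1.25] open 0.434
 shift [ 0.0161 -0.2663 -0.1622] rot [-4.29 -0.23 -0.02] rows>= 8.0
t8.68 tcp [ 0.6247 -0.005   0.1235] cur jaw -4.3 joints [-0.13  0.62  1.38 -0.    1.15 -0.06] F [ 0.68 -0.2  -1.25] open 0.434
 shift [ 0.0159  0.0183 -0.0913] rot [-0.09 -0.23 -0.01] rows>= 3.0
```

About 1.3 N again, so it looks like a second shell. I'll move it to the tray's near half and weigh it again there.

Call:
move_arm:
  series:
    - [[0,-0.266,-0.162,-4,0,0,1],[0,-0.266,-0.162,-4,0,0,1],[0,-0.266,-0.162,-4,0,0,1],[0,-0.266,-0.162,-4,0,0,1],[0,-0.266,-0.162,-4,0,0,1],[0,-0.266,-0.162,-4,0,0,1],[0,-0.266,-0.162,-4,0,0,1],[0,-0.266,-0.162,-4,0,0,1],[0.016,-0.266,-0.162,-4,0,0,1],[0.016,-0.266,-0.162,-4,0,0,1],[0.016,-0.266,-0.162,-4,0,0,1]]

```text
clock: 9.6
eef_pos: [0.4435, -0.2577, 0.1084]
tcp_rot: [0.003, 0.708, -0.001, 0.706]
contact_force: [0.5, -0.3, -0.8]
opening: 0.433
```

Run:
```python
from h import *
for i in range(3):
    cv2.imwrite('pics/w5.png',camera('wrist')); print(state()['contact_force'].round(2))
plan(.443,-.2585,.0225,0)
```

```text
[ 0.15 -0.4  -0.27]
[ 0.23 -0.6  -0.2 ]
[-0.1  -0.4  -0.08]
t9.75 tcp [ 0.445  -0.2577  0.1099] cur jaw -0.2 joints [-0.67  0.46  1.72  0.    0.96 -0.67] F [-0.1  -0.4  -0.08] open 0.434
 shift [ 0.0794 -0.0008 -0.002 ] rot [-0.21 -0.01 -0.01] rows>= 2.0
```

View pics/w5.png

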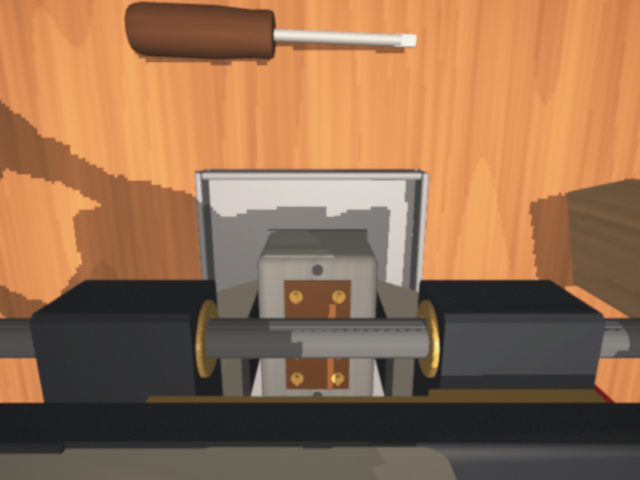

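Even lighter reading here (under 1 N), so it is a shell. It is centred in the tray's near half, so I lower and release.

Call:
move_arm:
  series:
    - [[0.035,-0.001,-0.002,0,0,0,1],[0.06,-0.001,-0.002,0,0,0,1],[0.072,-0.001,-0.002,0,0,0,1],[0.078,-0.001,-0.002,0,0,0,1],[0.079,-0.001,-0.002,0,0,0,1],[0.079,-0.001,-0.002,0,0,0,0.4],[0.079,-0.001,-0.002,0,0,0,0.4],[0.079,-0.001,-0.002,0,0,0,0.4],[0.079,-0.001,-0.002,0,0,0,0.4],[0.05,-0.001,-0.002,0,0,0,0.4],[0.01,-0.001,-0.002,0,0,0,0.4],[-0.03,-0.001,-0.002,0,0,0,0]]

```text
clock: 10.75
eef_pos: [0.4419, -0.2589, 0.141]
tcp_rot: [0.002, 0.708, -0.001, 0.707]
contact_force: [1.3, -0.1, -0.1]
opening: 0.637
```

Run:
```python
from h import *
plan(.6295,0.0568,.13,-4.2)
```

```text
t10.75 tcp [ 0.4419 -0.2589  0.141 ] cur jaw -0.3 joints [-0.68  0.42  1.69 -0.    1.03 -0.67] F [ 1.32 -0.12 -0.06] open 0.637
 shift [0.0031 0.3167 0.186 ] rot [ 3.91 -0.09 -0.06] rows>= 9.0
```

Call:
move_arm:
  series:
    - [[0,0.317,0.186,4,0,0,0],[0,0.317,0.186,4,0,0,0],[0,0.317,0.186,4,0,0,0],[0,0.317,0.186,4,0,0,0],[0,0.317,0.186,4,0,0,0],[0,0.317,0.186,4,0,0,0],[0,0.317,0.186,4,0,0,0],[0,0.317,0.186,4,0,0,0],[0,0.317,0.186,4,0,0,0],[0,0.317,0.186,4,0,0,0],[0,0.317,0.186,4,0,0,0],[0,0.317,0.186,4,0,0,0]]

```text
clock: 11.75
eef_pos: [0.6297, 0.0565, 0.1399]
tcp_rot: [0.026, 0.707, -0.026, 0.707]
contact_force: [0.7, -0.4, -0.7]
opening: 1.0
```

Run:
```python
from h import *
a=camera('top'); cv2.imwrite('pics/t2.png',cv2.resize(a[280:380,400:530],None,fx=5,fy=5))
plan(.6295,0.0568,.017,-4.2)
```

```text
t11.80 tcp [0.6296 0.0559 0.14  ] cur jaw -4.3 joints [-0.03  0.62  1.34 -0.    1.19  0.04] F [-0.16 -0.53 -0.49] open 0.999
 shift [ 0.115   0.0009 -0.0002] rot [-0.12 -0.02  0.03] rows>= 3.0
```

View pics/t2.png

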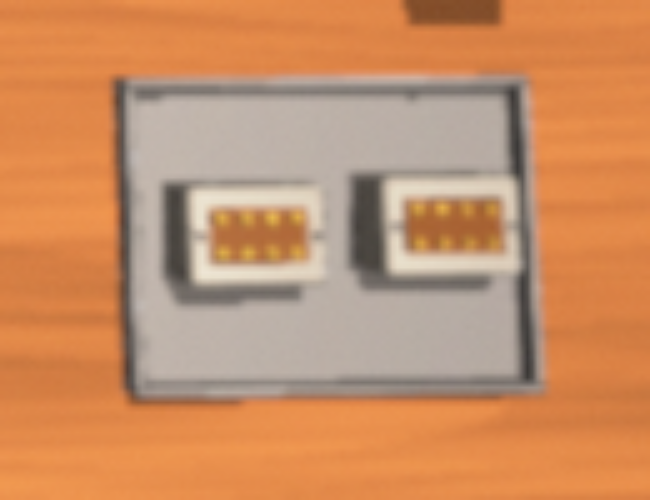

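Both shells stand upright side by side on the tray floor (crop (255,235) and (452,227)). Now the third can. I'll lift it, weigh it and set it on the bare patch.

Call:
move_arm:
  series:
    - [[0.04,0.001,0,0,0,0,0],[0.08,0.001,0,0,0,0,0],[0.104,0.001,0,0,0,0,0.1],[0.114,0.001,0,0,0,0,0.4],[0.114,0.001,0,0,0,0,1],[0.114,0.001,0,0,0,0,1],[0.114,0.001,0,0,0,0,1],[0.114,0.001,0,0,0,0,1],[0.114,0.001,0,0,0,0,1],[0.114,0.001,0,0,0,0,1],[0.114,0.001,0,0,0,0,1],[0.114,0.001,0,0,0,0,1]]

```text
clock: 12.8
eef_pos: [0.6302, 0.0578, 0.0268]
tcp_rot: [0.026, 0.706, -0.026, 0.707]
contact_force: [-3.1, -0.6, 5.9]
opening: 0.429
```

Call:
move_arm:
  series:
    - [[0,0,0,0,0,0,1],[0,0,0,0,0,0,1],[-0.03,0,0,0,0,0,1],[-0.06,0,0,0,0,0,1],[-0.08,0,0,0,0,0,1],[-0.08,0,0,0,0,0,1],[-0.08,0,0,0,0,0,1],[-0.08,0,0,0,0,0,1]]

```text
clock: 13.47
eef_pos: [0.6289, 0.0578, 0.1038]
tcp_rot: [0.026, 0.708, -0.026, 0.705]
contact_force: [0.1, 0.5, -4.1]
opening: 0.433
```

Run:
```python
from h import *
for i in range(3):
    cv2.imwrite('pics/w6.png',camera('wrist')); print(state()['contact_force'].round(2))
plan(.535,0.01,.0175,-4.2)
```

```text
[-0.41 -0.56 -3.97]
[ 0.11 -0.05 -3.21]
[ 0.31  0.39 -3.26]
t13.62 tcp [0.6291 0.0577 0.1037] cur jaw -4.3 joints [-0.03  0.66  1.37 -0.    1.11  0.05] F [ 0.31  0.39 -3.26] open 0.432
 shift [ 0.0785 -0.0546 -0.0899] rot [-0.09 -0.22  0.01] rows>= 4.0
```

About 3.5 N, so this is the wound one. I'll set it on the patch and regrip it by its small ends.

Call:
move_arm:
  series:
    - [[0,-0.025,-0.04,0,0,0,1],[0,-0.055,-0.09,0,0,0,1],[0,-0.055,-0.09,0,0,0,1],[0.03,-0.055,-0.09,0,0,0,1],[0.06,-0.055,-0.09,0,0,0,1],[0.073,-0.055,-0.09,0,0,0,1],[0.078,-0.055,-0.09,0,0,0,1],[0.078,-0.055,-0.09,0,0,0,1],[0.078,-0.055,-0.09,0,0,0,0.3],[0.078,-0.055,-0.09,0,0,0,0],[0.078,-0.055,-0.09,0,0,0,0],[0.078,-0.055,-0.09,0,0,0,0]]

```text
clock: 14.62
eef_pos: [0.5372, 0.0096, 0.0289]
tcp_rot: [0.026, 0.706, -0.026, 0.707]
contact_force: [-0.5, 0.1, -0.5]
opening: 0.676
```

Run:
```python
from h import *
plan(.535,0.01,.09,-4.2)
plan(.535,0.01,.09,-94.2)
```

```text
t14.62 tcp [0.5372 0.0096 0.0289] cur jaw -4.3 joints [-0.12  0.61  1.73 -0.    0.8  -0.05] F [-0.48  0.09 -0.47] open 0.676
 shift [-0.0691  0.0003 -0.0021] rot [-0.08  0.14  0.01] rows>= 2.0
t14.62 tcp [0.5372 0.0096 0.0289] cur jaw -4.3 joints [-0.12  0.61  1.73 -0.    0.8  -0.05] F [-0.48  0.09 -0.47] open 0.676
 shift [-0.0691  0.0003 -0.0021] rot [89.92  0.12 -0.1 ] rows>= 13.0
```

Call:
move_arm:
  series:
    - [[-0.04,0,0,0,0,0,0],[-0.08,0,0,0,0,0,0],[-0.08,0,0,-90,0,0,0],[-0.08,0,0,-90,0,0,0],[-0.08,0,0,-90,0,0,0],[-0.08,0,0,-90,0,0,0],[-0.08,0,0,-90,0,0,0],[-0.08,0,0,-90,0,0,0],[-0.08,0,0,-90,0,0,0],[-0.08,0,0,-90,0,0,0],[-0.08,0,0,-90,0,0,0],[-0.08,0,0,-90,0,0,0]]

```text
clock: 15.62
eef_pos: [0.5366, 0.0096, 0.1086]
tcp_rot: [-0.394, 0.587, 0.393, 0.588]
contact_force: [-0.5, 0.2, -0.6]
opening: 0.999
```

Call:
move_arm:
  series:
    - [[0,0,0,-17,0,0,0],[0,0,0,-17,0,0,0],[0,0,0,-17,0,0,0],[0,0,0,-17,0,0,0]]

```text
clock: 15.95
eef_pos: [0.5366, 0.0096, 0.1085]
tcp_rot: [-0.475, 0.523, 0.475, 0.524]
contact_force: [-0.2, 0.4, 0.5]
opening: 1.001
```

Run:
```python
from h import *
plan(.537,0.0096,.015,85.8)
cv2.imwrite('pics/w7.png',camera('wrist'));cv2.imwrite('pics/s7.png',camera('side'))
```

```text
t15.95 tcp [0.5366 0.0096 0.1085] cur jaw 84.4 joints [-0.12  0.5   1.66 -0.    0.98 -1.6 ] F [-0.18  0.36  0.55] open 1.001
 shift [ 0.0855 -0.0003  0.0001] rot [-1.37 -0.01  0.08] rows>= 3.0
```

View pics/w7.png

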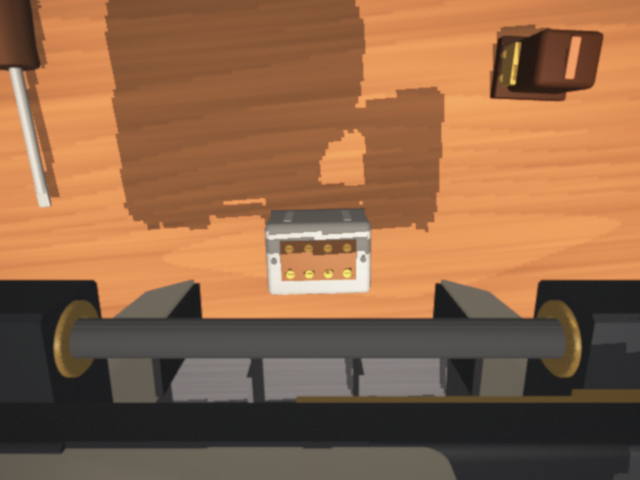

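View pics/s7.png

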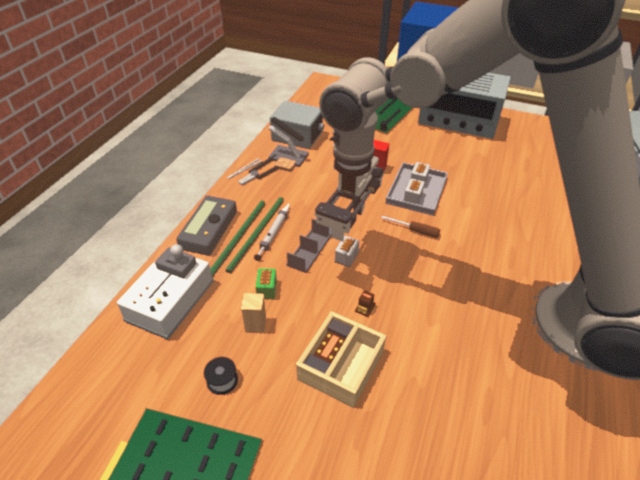

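The can stands upright on the patch, with its top spanning about (267,226) to (370,292). I'll check the centre by ray.

Run:
```python
from h import *
P=camera_params('wrist')
w=np.array([ray('w',p,.042,P) for p in [(268,224),(369,223),(370,293),(268,294)]]); print(w.round(4),w.mean(0).round(4))
```

```text
[[ 0.5132 -0.0151]
 [ 0.5178  0.0366]
 [ 0.5562  0.0345]
 [ 0.5514 -0.0201]] [0.5346 0.009 ]
```

Call:
move_arm:
  series:
    - [[0.03,-0.001,0,-1,0,0,0],[0.06,-0.001,0,-1,0,0,0],[0.08,-0.001,0,-1,0,0,0],[0.087,-0.001,0,-1,0,0,0.2],[0.087,-0.001,0,-1,0,0,1],[0.087,-0.001,0,-1,0,0,1],[0.087,-0.001,0,-1,0,0,1],[0.087,-0.001,0,-1,0,0,1],[0.087,-0.001,0,-1,0,0,1],[0.087,-0.001,0,-1,0,0,1],[0.087,-0.001,0,-1,0,0,1],[0.087,-0.001,0,-1,0,0,1]]

```text
clock: 17.05
eef_pos: [0.5381, 0.0095, 0.0221]
tcp_rot: [-0.48, 0.519, 0.479, 0.521]
contact_force: [-0.4, 0.7, 6.9]
opening: 0.609
```

Run:
```python
from h import *
plan(.537,0.0096,.1,85.8)
```

```text
t17.05 tcp [0.5381 0.0095 0.0221] cur jaw 85.3 joints [-0.12  0.63  1.73  0.    0.78 -1.61] F [-0.44  0.72  6.9 ] open 0.609
 shift [-0.0859  0.0009  0.    ] rot [-0.47 -0.    0.13] rows>= 3.0
```

Gripped at 56 mm. I'll lift and hover behind the box so the wrist camera sees the lane.

Run:
```python
from h import *
plan(.52,0.27,.2,83)
```

```text
t17.05 tcp [0.5381 0.0095 0.0221] cur jaw 85.3 joints [-0.12  0.63  1.73  0.    0.78 -1.61] F [-0.44  0.72  6.9 ] open 0.609
 shift [-0.186   0.0388  0.2582] rot [ 2.33 -0.    0.13] rows>= 8.0
```

Call:
move_arm:
  series:
    - [[-0.03,0,0,0,0,0,1],[-0.07,0,0,0,0,0,1],[-0.11,0,0,0,0,0,1],[-0.15,0,0,0,0,0,1],[-0.15,0,0,0,0,0,1]]

```text
clock: 17.47
eef_pos: [0.541, 0.0091, 0.1787]
tcp_rot: [-0.483, 0.517, 0.476, 0.523]
contact_force: [2.6, 0.0, -4.3]
opening: 0.608
```

Run:
```python
from h import *
plan(.52,0.27,.2,83)
```

```text
t17.47 tcp [0.541  0.0091 0.1787] cur jaw 85.3 joints [-0.12  0.41  1.58 -0.    1.14 -1.61] F [ 2.6   0.01 -4.33] open 0.608
 shift [-0.0301  0.0417  0.2583] rot [ 2.34 -0.03  0.78] rows>= 7.0
```

Call:
move_arm:
  series:
    - [[-0.035,0.038,0.258,2,0,0,1],[-0.035,0.038,0.258,2,0,0,1],[-0.035,0.038,0.258,2,0,0,1],[-0.035,0.038,0.258,2,0,0,1],[-0.035,0.038,0.258,2,0,0,1],[-0.035,0.038,0.258,2,0,0,1],[-0.035,0.038,0.258,2,0,0,1],[-0.035,0.038,0.258,2,0,0,1],[-0.035,0.038,0.258,2,0,0,1],[-0.035,0.038,0.258,2,0,0,1]]

```text
clock: 18.3
eef_pos: [0.5201, 0.2685, 0.2049]
tcp_rot: [-0.47, 0.529, 0.47, 0.528]
contact_force: [-0.8, -0.2, -3.4]
opening: 0.607
```

Run:
```python
from h import *
plan(.4236,0.2877,.1,82.9)
P=camera_params('wrist');cv2.imwrite('pics/w8.png',camera('wrist'))
np.save('w8.npy',np.r_[P['rvec'],P['tvec'],P['K'].ravel()])
```

```text
t18.30 tcp [0.5201 0.2685 0.2049] cur jaw 83.3 joints [ 0.35  0.48  1.4  -0.    1.27 -1.11] F [-0.85 -0.24 -3.44] open 0.607
 shift [0.097  0.0979 0.008 ] rot [ 0.4  -0.09 -0.09] rows>= 4.0
```

View pics/w8.png

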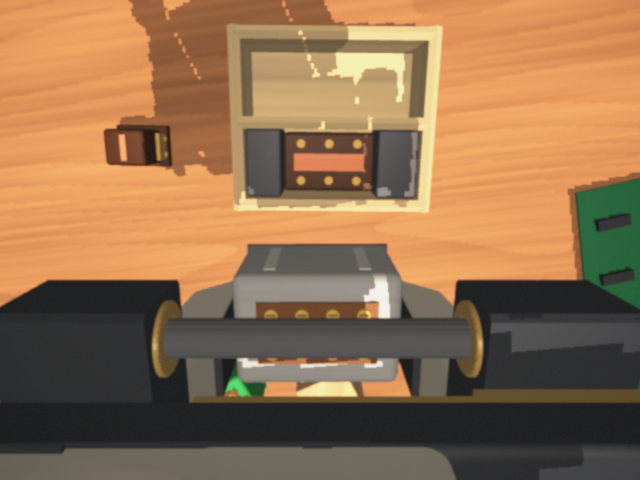

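The wrist view shows the box with outer top corners (228,25), (441,27), (429,211), (234,211), and the empty lane at the top of the image. I'll cross-check these against the top view.

Run:
```python
from h import *
v=np.load('w8.npy');P=dict(rvec=v[:3],tvec=v[3:6],K=v[6:].reshape(3,3))
q=[(228,25),(441,27),(429,211),(234,211)]
w=np.array([ray('w',p,.059,P) for p in q]); print(w.round(4),w.mean(0).round(4),[round(np.linalg.norm(w[i]-w[(i+1)%4]),4) for i in range(4)])
d=w[1]+w[2]-w[0]-w[3]; th=np.degrees(np.arctan2(-d[0],d[1])); e=w[3]+w[2]-w[0]-w[1]; print(th,np.degrees(np.arctan2(e[1],e[0])))
# lane interior floor in wrist
f=[(252,117),(411,117)]
print([ray('w',p,.055,P).round(4) for p in [(243,40),(426,42),(424,120),(243,118)]])
```

```text
[[0.3824 0.2261]
 [0.3992 0.3592]
 [0.516  0.3457]
 [0.5003 0.2103]] [0.4495 0.2853] [np.float64(0.1342), np.float64(0.1176), np.float64(0.1363), np.float64(0.1189)]
-6.911182074957072 -7.116458335901938
[array([0.3913, 0.2335]), array([0.4062, 0.3504]), array([0.4544, 0.3465]), array([0.439 , 0.2258])]
```

The views agree within 2 mm: lane centre about (0.4227, 0.2885), yaw -7.0°. I'll hover above it.

Run:
```python
from h import *
plan(.4239,0.2902,.095,83.0)
```

```text
t18.35 tcp [0.5203 0.2682 0.2051] cur jaw 83.3 joints [ 0.35  0.48  1.4  -0.    1.27 -1.11] F [ 0.62  0.26 -4.18] open 0.612
 shift [0.1022 0.0982 0.0107] rot [ 0.25 -0.08 -0.07] rows>= 4.0
```

Call:
move_arm:
  series:
    - [[0.03,0.098,0.009,0,0,0,1],[0.06,0.098,0.009,0,0,0,1],[0.09,0.098,0.009,0,0,0,1],[0.1,0.098,0.009,0,0,0,1],[0.1,0.098,0.009,0,0,0,1],[0.1,0.098,0.009,0,0,0,1]]

```text
clock: 18.85
eef_pos: [0.4243, 0.2889, 0.1056]
tcp_rot: [-0.47, 0.529, 0.47, 0.528]
contact_force: [1.6, 0.2, -2.3]
opening: 0.605
```

Run:
```python
from h import *
plan(.4239,0.2902,.0195,83.0)
cv2.imwrite('pics/w9.png',camera('wrist'))
cv2.imwrite('pics/s9.png',cv2.resize(camera('side')[280:430,260:420],None,fx=4,fy=4))
```

```text
t18.85 tcp [0.4243 0.2889 0.1056] cur jaw 83.3 joints [ 0.45  0.47  1.73 -0.    0.95 -1.  ] F [ 1.57  0.17 -2.31] open 0.605
 shift [0.0781 0.0004 0.0013] rot [ 0.27 -0.08 -0.08] rows>= 2.0
```

View pics/w9.png

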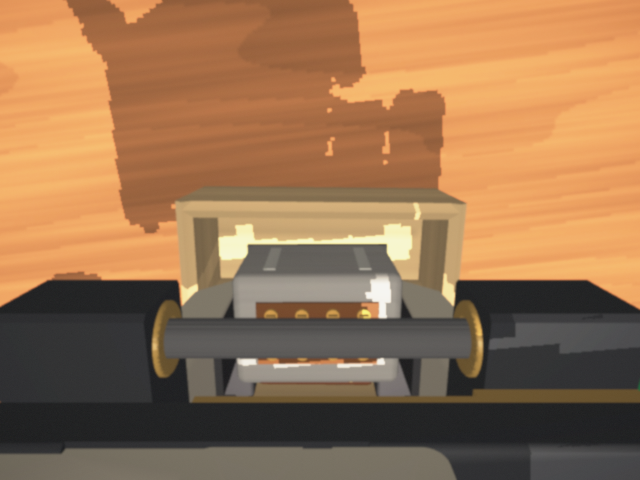

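View pics/s9.png

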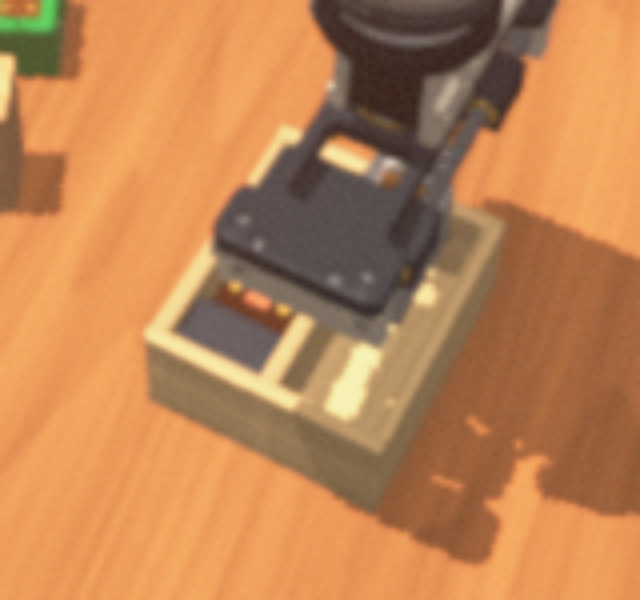

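The can is centred over the lane, with both end walls visible beyond the fingers at (205,250) and (435,250). I'll lower gently.

Call:
move_arm:
  series:
    - [[0.015,0,0.001,0,0,0,1],[0.03,0,0.001,0,0,0,1],[0.042,0,0.001,0,0,0,1],[0.052,0,0.001,0,0,0,1],[0.058,0,0.001,0,0,0,1],[0.058,0,0.001,0,0,0,1]]

```text
clock: 19.45
eef_pos: [0.4248, 0.2908, 0.0476]
tcp_rot: [-0.47, 0.528, 0.47, 0.528]
contact_force: [-0.4, 0.5, -3.9]
opening: 0.609
```

Run:
```python
from h import *
plan(.4239,0.2902,.0195,83.0)
```

```text
t19.45 tcp [0.4248 0.2908 0.0476] cur jaw 83.3 joints [ 0.45  0.55  1.78 -0.    0.81 -1.  ] F [-0.44  0.48 -3.92] open 0.609
 shift [ 0.0201  0.0009 -0.0007] rot [ 0.29 -0.01  0.  ] rows>= 1.0
```

Call:
move_arm:
  series:
    - [[0.006,0.001,0,0,0,0,1],[0.011,0.001,0,0,0,0,1],[0.015,0.001,0,0,0,0,1],[0.018,0.001,0,0,0,0,1],[0.02,0.001,0,0,0,0,1],[0.0205,0.001,0,0,0,0,1],[0.021,0.001,0,0,0,0,1],[0.021,0.001,0,0,0,0,1]]

```text
clock: 20.12
eef_pos: [0.4233, 0.2912, 0.0271]
tcp_rot: [-0.47, 0.528, 0.47, 0.528]
contact_force: [-1.8, -0.4, -1.1]
opening: 0.606
```

Run:
```python
from h import *
plan(.4239,0.2902,.0195,83.0)
```

```text
t20.12 tcp [0.4233 0.2912 0.0271] cur jaw 83.3 joints [ 0.45  0.59  1.8  -0.    0.76 -1.  ] F [-1.75 -0.38 -1.11] open 0.606
 shift [-0.0004 -0.0007 -0.0009] rot [0.34 0.   0.01] rows>= 1.0
```

It rests on the floor: z 0.0271, and the load has come off. I'll release part way and lift off.

Call:
move_arm:
  series:
    - [[0,0,0,0,0,0,0.3],[0,0,0,0,0,0,0.3],[0,0,0,0,0,0,0.3],[0,0,0,0,0,0,0.3],[-0.03,0,0,0,0,0,0.3],[-0.065,0,0,0,0,0,0.3],[-0.09,0,0,0,0,0,1],[-0.09,-0.006,-0.05,0,0,0,1],[-0.09,-0.006,-0.05,0,0,0,1],[-0.09,-0.006,-0.05,0,0,0,1],[-0.09,-0.006,-0.05,0,0,0,1],[-0.09,-0.006,-0.05,0,0,0,1]]

```text
clock: 21.12
eef_pos: [0.4234, 0.2412, 0.1165]
tcp_rot: [-0.47, 0.528, 0.47, 0.528]
contact_force: [0.6, 0.6, 0.1]
opening: 0.314
```

Run:
```python
from h import *
y=np.array([np.sin(np.radians(7)),np.cos(np.radians(7))]); L=np.array([.4227,.2885])
plan(*(L-.047*y),.085,83.0)
cv2.imwrite('pics/s10.png',cv2.resize(camera('side')[280:430,260:420],None,fx=4,fy=4))
cv2.imwrite('pics/w10.png',camera('wrist'))
```

```text
t21.12 tcp [0.4234 0.2412 0.1165] cur jaw 83.3 joints [ 0.36  0.41  1.79  0.    0.94 -1.09] F [0.56 0.58 0.05] open 0.314
 shift [ 0.0235  0.0065 -0.0001] rot [ 0.31  0.   -0.02] rows>= 1.0
```

View pics/w10.png

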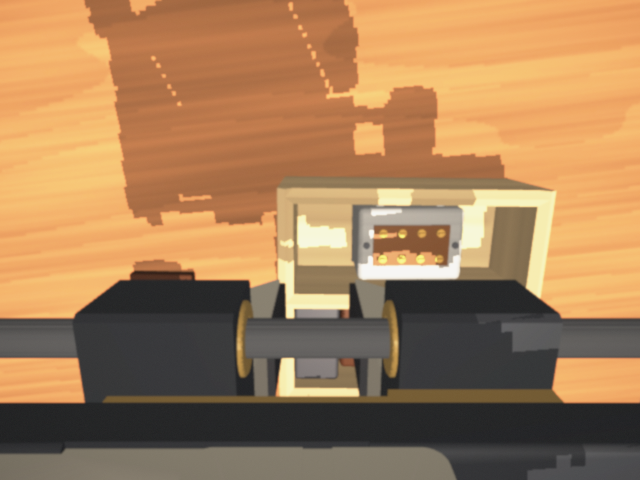

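View pics/s10.png

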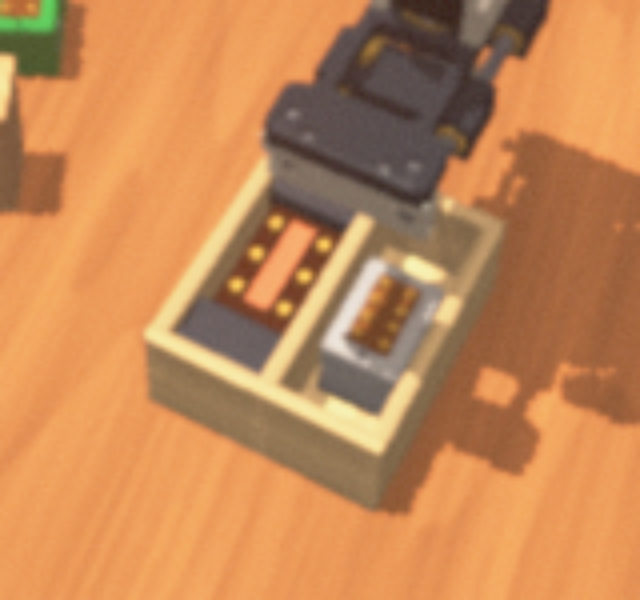

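The can stands on the lane floor near the middle. The free end is about 36 mm long. The closed jaws are 38 mm along y, so they do not fit as they are. I'll turn the gripper 90° (38 mm across the 48 mm lane) to push, which is also the orientation needed for the block.

Call:
move_arm:
  series:
    - [[0,0.006,0,90,0,0,1],[0,0.006,0,90,0,0,1],[0,0.006,0,90,0,0,1],[0,0.006,0,90,0,0,1],[0,0.006,0,90,0,0,1],[0,0.006,0,90,0,0,1],[0,0.006,0,90,0,0,1],[0,0.006,0,90,0,0,1],[0,0.006,0,90,0,0,1],[0,0.006,0,90,0,0,1],[0,0.006,0,90,0,0,1],[0,0.006,0,90,0,0,1]]

```text
clock: 22.22
eef_pos: [0.4173, 0.2422, 0.1164]
tcp_rot: [0.018, 0.707, -0.018, 0.707]
contact_force: [0.8, -0.2, 0.6]
opening: 0.003
```

Run:
```python
from h import *
y=np.array([np.sin(np.radians(7)),np.cos(np.radians(7))]); L=np.array([.4227,.2885])
plan(*(L-.043*y),.085,-7.0)
```

```text
t22.22 tcp [0.4173 0.2422 0.1164] cur jaw -2.9 joints [0.37 0.4  1.8  0.   0.94 0.42] F [ 0.76 -0.24  0.56] open 0.003
 shift [0.0234 0.0037 0.    ] rot [ 4.09 -0.04  0.02] rows>= 1.0
```

Call:
move_arm:
  series:
    - [[0.02,0.004,0,4,0,0,1],[0.022,0.004,0,4,0,0,1],[0.022,0.004,0,4,0,0,1],[0.022,0.004,0,4,0,0,1]]

```text
clock: 22.55
eef_pos: [0.4175, 0.2457, 0.0948]
tcp_rot: [0.04, 0.706, -0.04, 0.706]
contact_force: [0.3, -0.4, -0.3]
opening: 0.007
```

Run:
```python
from h import *
y=np.array([np.sin(np.radians(7)),np.cos(np.radians(7))]); L=np.array([.4227,.2885])
plan(*(L-.043*y),.028,-7.0)
cv2.imwrite('pics/w11.png',camera('wrist'))
cv2.imwrite('pics/s11.png',cv2.resize(camera('side')[280:430,260:420],None,fx=4,fy=4))
```

```text
t22.55 tcp [0.4175 0.2457 0.0948] cur jaw -6.4 joints [ 0.37  0.44  1.82 -0.    0.89  0.49] F [ 0.34 -0.37 -0.33] open 0.007
 shift [0.0588 0.0001 0.    ] rot [ 0.56 -0.04  0.03] rows>= 2.0
```

View pics/w11.png

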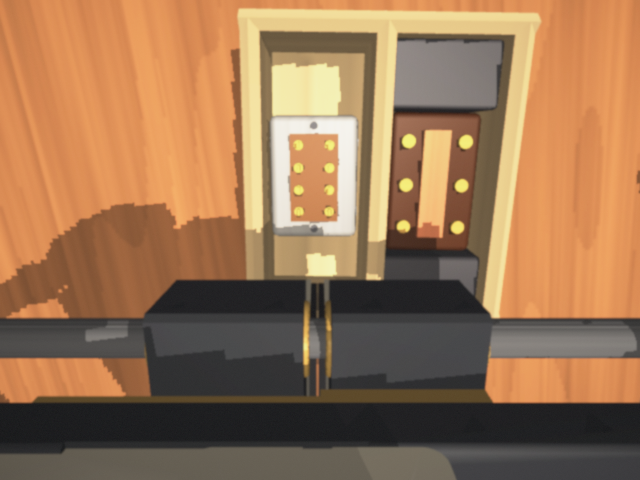

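View pics/s11.png

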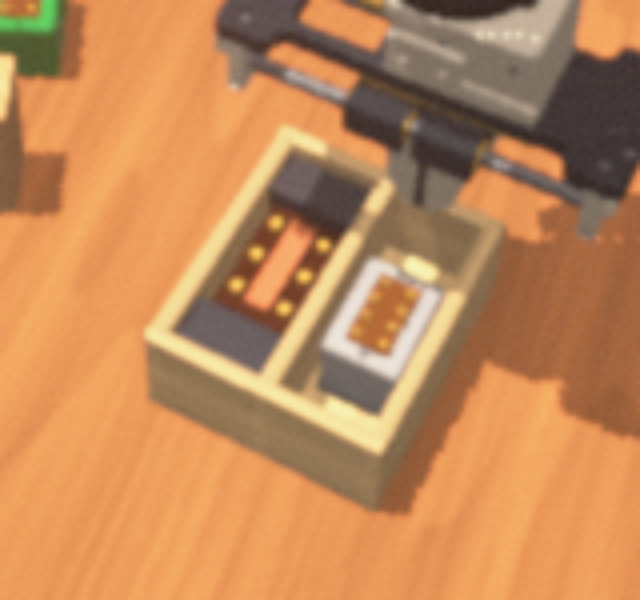

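The closed jaws (col 317) line up with the lane middle (262 to 368 gives 315), and the can's near end is at row 235. I'll lower behind it and push it +y to the end wall.

Call:
move_arm:
  series:
    - [[0.02,0,0,0.5,0,0,1],[0.04,0,0,0.5,0,0,1],[0.055,0,0,0.5,0,0,1],[0.06,0,0,0.5,0,0,1],[0.06,0,0,0.5,0,0,1],[0.06,0,0,0.5,0,0,1]]

```text
clock: 23.15
eef_pos: [0.4181, 0.2456, 0.0355]
tcp_rot: [0.044, 0.705, -0.044, 0.706]
contact_force: [-0.6, 0.3, 0.2]
opening: 0.008
```

Call:
move_arm:
  series:
    - [[0,0.005,0,0,0,0,1],[0,0.01,0,0,0,0,1],[0,0.015,0,0,0,0,1],[0,0.02,0,0,0,0,1],[0,0.024,0,0,0,0,1],[0,0.028,0,0,0,0,1],[0,0.028,0,0,0,0,1]]

```text
clock: 23.73
eef_pos: [0.4213, 0.2742, 0.0349]
tcp_rot: [0.044, 0.706, -0.043, 0.706]
contact_force: [0.1, -0.5, 0.4]
opening: 0.003
```

Run:
```python
from h import *
y=np.array([np.sin(np.radians(7)),np.cos(np.radians(7))]); L=np.array([.4227,.2885])
s=state(); print('lane y',(s['eef_pos'][:2]-L)@y)
plan(*(L-.007*y),.028,-7.0)
cv2.imwrite('pics/w12.png',camera('wrist'))
```

```text
lane y -0.01432789317390014
t23.73 tcp [0.4213 0.2742 0.0349] cur jaw -7.1 joints [0.42 0.56 1.82 0.   0.76 0.55] F [ 0.15 -0.5   0.41] open 0.003
 shift [-0.0011  0.0073 -0.0003] rot [-0.08  0.03 -0.04] rows>= 1.0
```

View pics/w12.png

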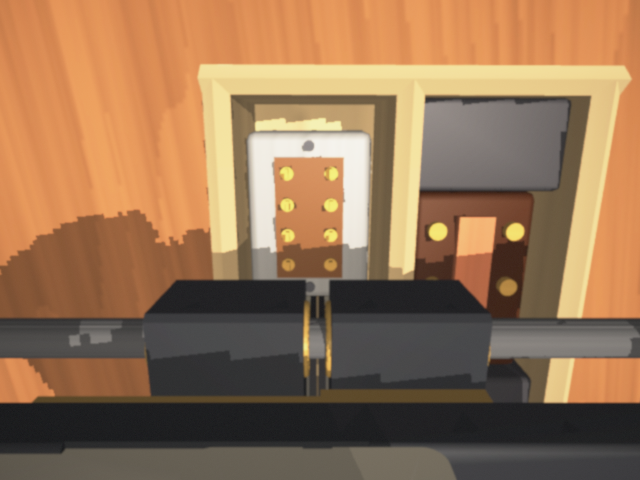

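The can is moving. A gap remains to the wall (row 97 against can edge row 132), so I push on.

Call:
move_arm:
  series:
    - [[0,0.003,0,0,0,0,1],[0,0.006,0,0,0,0,1],[0,0.008,0,0,0,0,1],[0,0.008,0,0,0,0,1]]

```text
clock: 24.12
eef_pos: [0.4221, 0.2816, 0.0347]
tcp_rot: [0.044, 0.706, -0.044, 0.706]
contact_force: [0.0, -0.2, 0.2]
opening: 0.004
```

Call:
move_arm:
  series:
    - [[0,0.001,0,0,0,0,1],[0,0.002,0,0,0,0,1],[0,0.003,0,0,0,0,1],[0,0.003,0,0,0,0,1]]

```text
clock: 24.45
eef_pos: [0.4224, 0.2843, 0.0347]
tcp_rot: [0.044, 0.706, -0.044, 0.706]
contact_force: [-0.3, -1.6, -0.8]
opening: 0.002
```

Run:
```python
from h import *
y=np.array([np.sin(np.radians(7)),np.cos(np.radians(7))]); L=np.array([.4227,.2885])
s=state(); print('lane y',(s['eef_pos'][:2]-L)@y,s['contact_force'])
P=camera_params('wrist'); im=camera('wrist')
cv2.imwrite('pics/w13.png',im)
```

```text
lane y -0.004214479002179662 [-0.3005261  -1.63866054 -0.75227443]
```

View pics/w13.png

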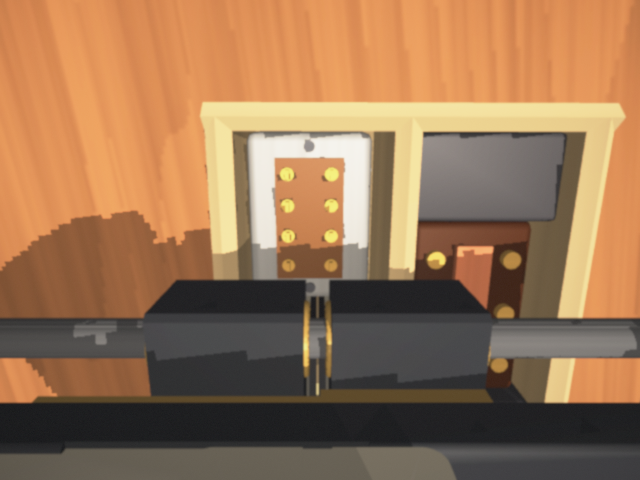

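Call:
move_arm:
  series:
    - [[0,0.001,0,0,0,0,1],[0,0.002,0,0,0,0,1],[0,0.002,0,0,0,0,1],[0,0.002,0,0,0,0,1]]

```text
clock: 24.83
eef_pos: [0.4223, 0.2845, 0.0348]
tcp_rot: [0.043, 0.706, -0.045, 0.705]
contact_force: [0.3, -9.7, 2.3]
opening: 0.007
```

Seated against the end wall (9.7 N). That puts the can at lane y +5 to +61 and leaves the gap at -61 to +5. I'll back off, rise and go to the block.

Call:
move_arm:
  series:
    - [[0,-0.006,0,0,0,0,1],[-0.03,-0.008,0,0,0,0,1],[-0.07,-0.008,0,0,0,0,1],[-0.11,-0.008,0,0,0,0,1],[-0.13,-0.008,0,0,0,0,0],[-0.13,-0.008,0,0,0,0,0]]

```text
clock: 25.33
eef_pos: [0.4244, 0.2797, 0.1701]
tcp_rot: [0.046, 0.702, -0.042, 0.709]
contact_force: [0.5, 0.2, 0.4]
opening: 0.101
```

Run:
```python
from h import *
plan(.6228,-.2528,.14,11.8)
cv2.imwrite('pics/s12.png',cv2.resize(camera('side')[280:430,260:420],None,fx=4,fy=4))
```

```text
t25.33 tcp [0.4244 0.2797 0.1701] cur jaw -7.1 joints [0.43 0.37 1.68 0.   1.09 0.56] F [0.48 0.22 0.41] open 0.101
 shift [ 0.0213 -0.504   0.2626] rot [-18.91   0.57  -0.27] rows>= 14.0
```

View pics/s12.png

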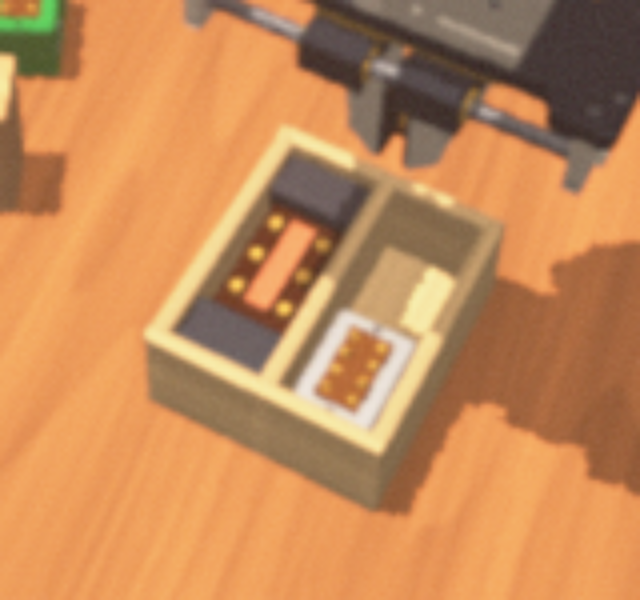

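The can stands snug against the end wall at crop (355,375), with the gap free behind it. Now to the block.

Call:
move_arm:
  series:
    - [[0.01,-0.504,0.26,-19,0,0,0],[0.01,-0.504,0.26,-19,0,0,0],[0.01,-0.504,0.26,-19,0,0,0],[0.01,-0.504,0.26,-19,0,0,0],[0.01,-0.504,0.26,-19,0,0,0],[0.01,-0.504,0.26,-19,0,0,0],[0.01,-0.504,0.26,-19,0,0,0],[0.01,-0.504,0.26,-19,0,0,0],[0.01,-0.504,0.26,-19,0,0,0],[0.01,-0.504,0.26,-19,0,0,0],[0.01,-0.504,0.26,-19,0,0,0],[0.01,-0.504,0.26,-19,0,0,0]]

```text
clock: 26.38
eef_pos: [0.5893, -0.1801, 0.1543]
tcp_rot: [-0.073, 0.704, 0.074, 0.703]
contact_force: [0.5, -0.4, -0.1]
opening: 0.985
```

Run:
```python
from h import *
P=camera_params('wrist'); cv2.imwrite('pics/w14.png',camera('wrist'))
np.save('w14.npy',np.r_[P['rvec'],P['tvec'],P['K'].ravel()])
plan(.6228,-.2528,.14,11.8)
```

```text
t26.43 tcp [ 0.5913 -0.1877  0.154 ] cur jaw 11.6 joints [-0.43  0.58  1.36 -0.    1.2  -0.63] F [-1.19 -5.42  1.18] open 0.995
 shift [ 0.0062 -0.0701  0.0177] rot [-0.16  0.01  0.2 ] rows>= 2.0
```

View pics/w14.png

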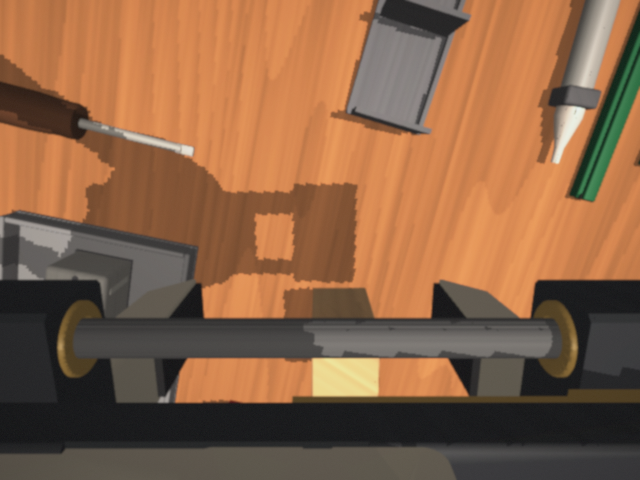

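The block's light top is at (345,375), 28 px right of the jaw middle (317). That is about 17 mm and matches the planned shift of +0.0177. Moving over it.

Call:
move_arm:
  series:
    - [[0,-0.035,0.016,0,0,0,0],[0,-0.067,0.018,0,0,0,0],[0,-0.067,0.018,0,0,0,0],[0,-0.067,0.018,0,0,0,0],[0,-0.067,0.018,0,0,0,0]]

```text
clock: 26.85
eef_pos: [0.6202, -0.2393, 0.1546]
tcp_rot: [-0.072, 0.704, 0.074, 0.703]
contact_force: [0.7, 0.4, -0.5]
opening: 1.003
```

Run:
```python
from h import *
P=camera_params('wrist'); cv2.imwrite('pics/w15.png',camera('wrist'))
cv2.imwrite('pics/s15.png',cv2.resize(camera('side')[120:230,290:440],None,fx=5,fy=5))
plan(.6228,-.2528,.058,11.8)
```

```text
t26.95 tcp [ 0.6206 -0.2387  0.1557] cur jaw 12.0 joints [-0.48  0.66  1.21  0.    1.27 -0.69] F [-0.2   0.3  -0.13] open 0.996
 shift [ 0.0897 -0.0144 -0.0007] rot [ 0.15 -0.05 -0.07] rows>= 3.0
```

View pics/w15.png

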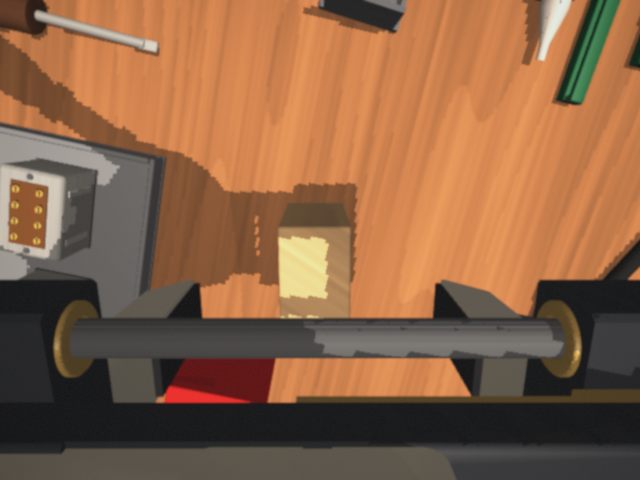

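View pics/s15.png

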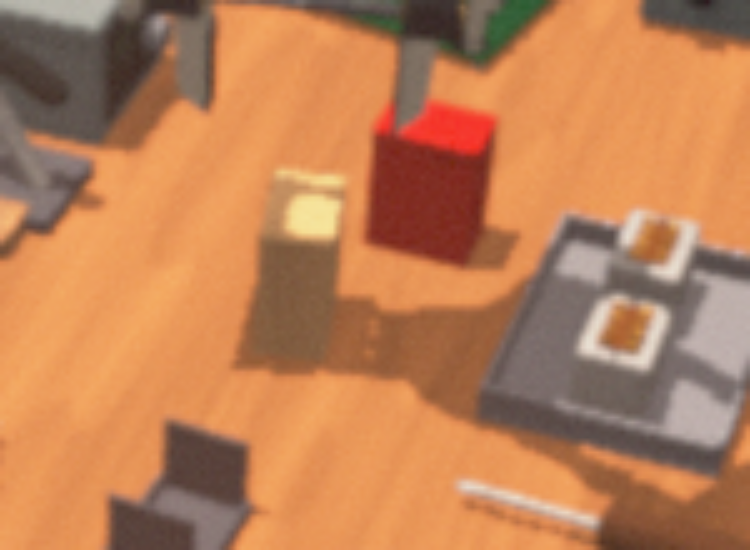

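The plain wood block (top front edge at row 227, cols 279 to 349) is centred between the jaws. The red look-alike stays clear at lower left. I'll confirm its front edge by ray.

Run:
```python
from h import *
P=camera_params('wrist')
a=ray('w',(279,227),.08,P);b=ray('w',(350,227),.08,P); m=(a+b)/2; t=np.radians(11.8)
print(a,b,np.linalg.norm(a-b), 'centre est',m-.0305*np.array([-np.sin(t),np.cos(t)]))
```

```text
[ 0.59634528 -0.22835923] [ 0.63373998 -0.22040726] 0.0382308370712693 centre est [ 0.62127976 -0.2542387 ]
```

Call:
move_arm:
  series:
    - [[0.02,-0.015,-0.001,0,0,0,0],[0.05,-0.015,-0.001,0,0,0,0],[0.075,-0.015,-0.001,0,0,0,0],[0.089,-0.015,-0.001,0,0,0,0.2],[0.089,-0.015,-0.001,0,0,0,1],[0.089,-0.015,-0.001,0,0,0,1],[0.089,-0.015,-0.001,0,0,0,1],[0.089,-0.015,-0.001,0,0,0,1],[0.089,-0.015,-0.001,0,0,0,1],[0.089,-0.015,-0.001,0,0,0,1],[0.089,-0.015,-0.001,0,0,0,1],[0.089,-0.015,-0.001,0,0,0,1]]

```text
clock: 27.95
eef_pos: [0.6233, -0.2552, 0.0678]
tcp_rot: [-0.073, 0.703, 0.073, 0.704]
contact_force: [-1.0, -0.2, 3.0]
opening: 0.438
```

Call:
move_arm:
  series:
    - [[0,0,0,0,0,0,1],[0,0,0,0,0,0,1],[0,0,0,0,0,0,1]]

```text
clock: 28.2
eef_pos: [0.6233, -0.2553, 0.0678]
tcp_rot: [-0.073, 0.703, 0.073, 0.704]
contact_force: [-1.5, 0.2, 4.0]
opening: 0.433
```

Run:
```python
from h import *
plan(.6228,-.2528,.18,11.8)
```

```text
t28.20 tcp [ 0.6233 -0.2553  0.0678] cur jaw 11.9 joints [-0.5   0.76  1.27 -0.    1.11 -0.71] F [-1.5   0.24  4.04] open 0.433
 shift [-1.202e-01  2.400e-03  1.000e-04] rot [0.08 0.03 0.03] rows>= 3.0
```

Call:
move_arm:
  series:
    - [[-0.03,0,0,0,0,0,1],[-0.07,0,0,0,0,0,1],[-0.11,0,0,0,0,0,1],[-0.125,0,0,0,0,0,1],[-0.125,0,0,0,0,0,1],[-0.125,0,0,0,0,0,1]]

```text
clock: 28.7
eef_pos: [0.6232, -0.255, 0.1926]
tcp_rot: [-0.073, 0.703, 0.073, 0.704]
contact_force: [0.1, 0.2, -0.9]
opening: 0.433
```

Run:
```python
from h import *
y=np.array([np.sin(np.radians(7)),np.cos(np.radians(7))]); L=np.array([.4227,.2885])
plan(*(L-.03*y),.175,-7)
P=camera_params('wrist'); cv2.imwrite('pics/w16.png',camera('wrist'))
np.save('w16.npy',np.r_[P['rvec'],P['tvec'],P['K'].ravel()])
```

```text
t28.70 tcp [ 0.6232 -0.255   0.1926] cur jaw 11.9 joints [-0.5   0.65  1.13 -0.    1.36 -0.71] F [ 0.12  0.2  -0.87] open 0.433
 shift [ 0.0091  0.5448 -0.0939] rot [18.89  0.05  0.03] rows>= 14.0
```

View pics/w16.png

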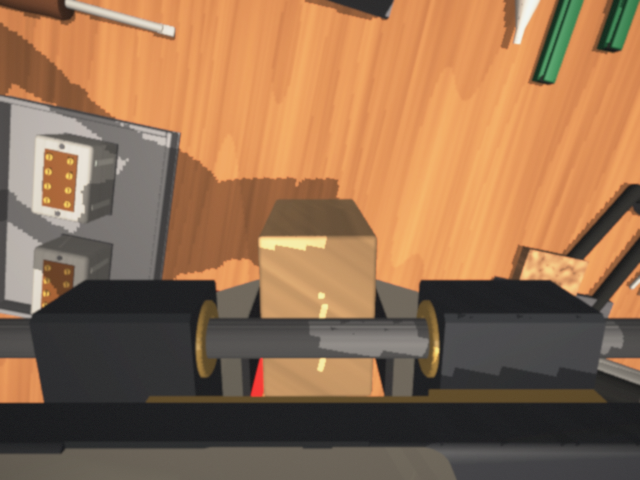

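The block hangs straight in the grip. Its front top edge is at row 236 (cols 259 to 377). I'll compute its along-lane offset in the hand.

Run:
```python
from h import *
v=np.load('w16.npy');P=dict(rvec=v[:3],tvec=v[3:6],K=v[6:].reshape(3,3))
s=state(); M=R.from_quat(s['tcp_rot']).as_matrix()
for zz in (.2048,):
    a=np.r_[ray('w',(259,236),zz,P),zz];b=np.r_[ray('w',(377,236),zz,P),zz]
    print(np.linalg.norm(a-b), M.T@((a+b)/2-s['eef_pos']))
# lower front edge: bottom z
zb=s['eef_pos'][2]-.0678
a=np.r_[ray('w',(278,200),zb,P),zb];b=np.r_[ray('w',(356,200),zb,P),zb]; print(np.linalg.norm(a-b),M.T@((a+b)/2-s['eef_pos']))
```

```text
0.03893303632763841 [-1.39274909e-02  3.15687681e-02 -6.66479713e-05]
0.040183593804882525 [ 0.0678448   0.03013094 -0.00026564]
```

Call:
move_arm:
  series:
    - [[0,0.545,-0.094,19,0,0,1],[0,0.545,-0.094,19,0,0,1],[0,0.545,-0.094,19,0,0,1],[0,0.545,-0.094,19,0,0,1],[0,0.545,-0.094,19,0,0,1],[0,0.545,-0.094,19,0,0,1],[0,0.545,-0.094,19,0,0,1],[0,0.545,-0.094,19,0,0,1],[0,0.545,-0.094,19,0,0,1],[0,0.545,-0.094,19,0,0,1],[0,0.545,-0.094,19,0,0,1],[0,0.545,-0.094,19,0,0,1]]

```text
clock: 29.75
eef_pos: [0.4361, 0.2108, 0.1902]
tcp_rot: [0.043, 0.707, -0.045, 0.704]
contact_force: [1.6, 0.3, -0.6]
opening: 0.432
```

Run:
```python
from h import *
y=np.array([np.sin(np.radians(7)),np.cos(np.radians(7))]); L=np.array([.4227,.2885])
plan(*(L-.0287*y),.145,-7)
```

```text
t29.75 tcp [0.4361 0.2108 0.1902] cur jaw -7.1 joints [ 0.29  0.31  1.7  -0.    1.13  0.42] F [ 1.56  0.26 -0.6 ] open 0.432
 shift [ 0.0372  0.0467 -0.0228] rot [-0.13 -0.22  0.1 ] rows>= 2.0
```

Call:
move_arm:
  series:
    - [[0,0.042,-0.021,0,0,0,1],[0,0.046,-0.022,0,0,0,1],[0.02,0.046,-0.022,0,0,0,1],[0.035,0.046,-0.022,0,0,0,1],[0.035,0.046,-0.022,0,0,0,1],[0.035,0.046,-0.022,0,0,0,1],[0.035,0.046,-0.022,0,0,0,1]]

```text
clock: 30.33
eef_pos: [0.4225, 0.2575, 0.1571]
tcp_rot: [0.044, 0.706, -0.044, 0.705]
contact_force: [0.3, -0.3, -1.0]
opening: 0.434
```

Run:
```python
from h import *
y=np.array([np.sin(np.radians(7)),np.cos(np.radians(7))]); L=np.array([.4227,.2885])
P=camera_params('wrist'); cv2.imwrite('pics/w17.png',camera('wrist'))
np.save('w17.npy',np.r_[P['rvec'],P['tvec'],P['K'].ravel()])
cv2.imwrite('pics/s17.png',cv2.resize(camera('side')[260:420,260:420],None,fx=3.7,fy=3.7))
plan(*(L-.0287*y),.065,-7)
s=state()['eef_pos'][:2]-L; print('lane x,y',s@np.array([y[1],-y[0]]),s@y)
```

```text
t30.43 tcp [0.4229 0.2577 0.1578] cur jaw -7.2 joints [ 0.39  0.37  1.72 -0.    1.05  0.52] F [-0.14 -0.32 -1.6 ] open 0.431
 shift [ 0.0848  0.0018 -0.004 ] rot [-0.15  0.05 -0.02] rows>= 3.0
lane x,y 0.003919313135487932 -0.030532711114804077
```

View pics/w17.png

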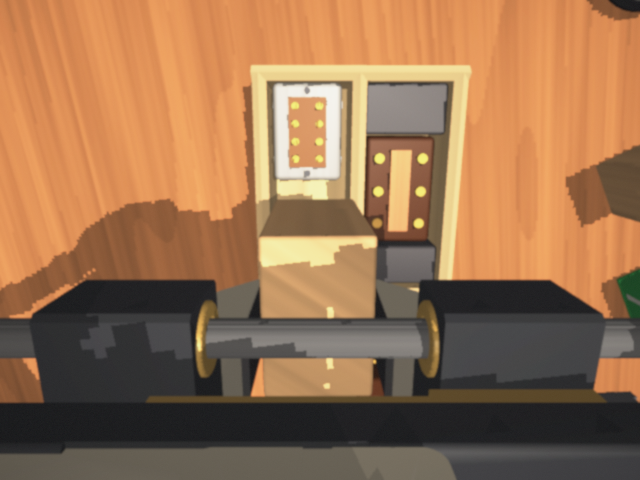

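View pics/s17.png

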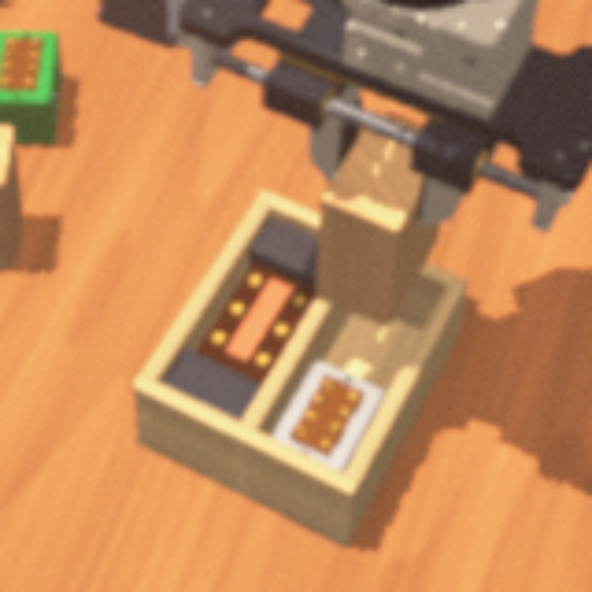

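The tool is 4 mm off in +x. I'll check the lane against the wrist frame using the far wall's corners (251,66) and (470,66).

Run:
```python
from h import *
v=np.load('w17.npy');P=dict(rvec=v[:3],tvec=v[3:6],K=v[6:].reshape(3,3))
a=ray('w',(251,66),.059,P);b=ray('w',(470,66),.059,P); print(a,b,np.linalg.norm(a-b))
t=np.radians(-7); X=np.array([np.cos(t),np.sin(t)]);Y=np.array([-np.sin(t),np.cos(t)])
print('lane est', (a+b)/2-.069*Y-.028*X)
zb=.1578-.0678
p=[ray('w',q,zb,P) for q in ((275,200),(355,200))]; m=(p[0]+p[1])/2; print('block bottom front mid',m,np.linalg.norm(p[0]-p[1]))
d=m-((a+b)/2-.069*Y-.028*X); print('block front in lane frame',d@X,d@Y)
print('can near edge y', [((ray('w',q,.047,P)-((a+b)/2-.069*Y-.028*X))@Y).round(4) for q in ((275,179),(340,179))])
```

```text
[0.39879948 0.3599378 ] [0.51595375 0.34529086] 0.1180663173876387
lane est [0.42117634 0.28754099]
block bottom front mid [0.42474152 0.28833415] 0.04075656545845129
block front in lane frame 0.0034419446339136097 0.0012217339545044935
can near edge y [np.float64(0.007), np.float64(0.007)]
```

Both estimates say shift about -3.7 mm in x and +2 to +3 mm along the lane. I'll correct, then lower into the mouth of the lane.

Call:
move_arm:
  series:
    - [[0,0.0025,-0.0037,0,0,0,1],[0,0.0025,-0.0037,0,0,0,1],[0.01,0.0025,-0.0037,0,0,0,1],[0.02,0.0025,-0.0037,0,0,0,1],[0.026,0.0025,-0.0037,0,0,0,1],[0.026,0.0025,-0.0037,0,0,0,1],[0.026,0.0025,-0.0037,0,0,0,1]]

```text
clock: 31.02
eef_pos: [0.4189, 0.2609, 0.1314]
tcp_rot: [0.044, 0.706, -0.044, 0.706]
contact_force: [-0.3, 0.2, -1.1]
opening: 0.432
```

Run:
```python
from h import *
y=np.array([np.sin(np.radians(7)),np.cos(np.radians(7))]); L=np.array([.4227,.2885])
cv2.imwrite('pics/w18.png',camera('wrist'))
cv2.imwrite('pics/s18.png',cv2.resize(camera('side')[260:420,260:420],None,fx=3.7,fy=3.7))
plan(*(L-.0287*y),.065,-7)
s=state()['eef_pos'][:2]-L; print('lane x,y',s@np.array([y[1],-y[0]]),s@y)
```

```text
t31.12 tcp [0.4193 0.2611 0.1318] cur jaw -7.1 joints [ 0.4   0.4   1.76 -0.    0.99  0.53] F [ 0.42 -0.36 -1.78] open 0.437
 shift [ 0.0588 -0.0011  0.    ] rot [-0.11  0.05 -0.02] rows>= 2.0
lane x,y -6.209042683290356e-05 -0.027661024029077667
```

View pics/w18.png

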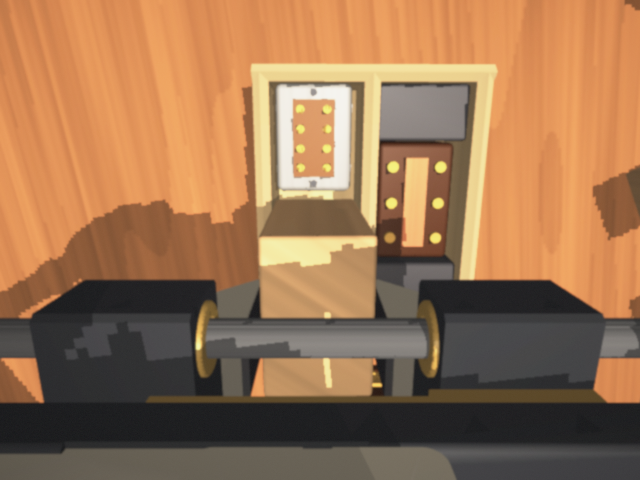

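View pics/s18.png

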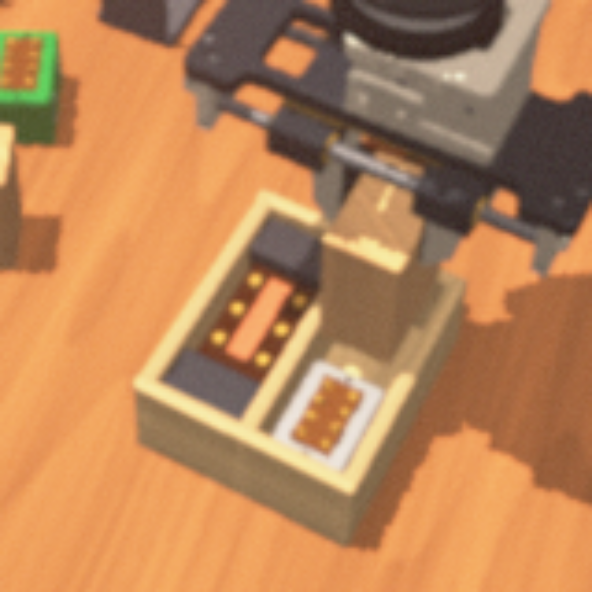

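Run:
```python
from h import *
P=camera_params('wrist'); t=np.radians(-7); Y=np.array([-np.sin(t),np.cos(t)]);X=np.array([np.cos(t),np.sin(t)])
f=(ray('w',(277,200),.064,P)+ray('w',(356,200),.064,P))/2
c=(ray('w',(276,189),.047,P)+ray('w',(350,189),.047,P))/2
e=(ray('w',(252,66),.059,P)+ray('w',(496,66),.059,P))/2-.028*X-.069*Y
print('gap block-can mm',(c-f)@Y*1000,'block front',(f-e)@Y,(f-e)@X,'can',(c-e)@Y,(c-e)@X)
```

```text
gap block-can mm 3.3282484832495043 block front 0.004391128251454108 3.353947787010138e-05 can 0.007719376734703612 -0.0018919794670118775
```

Call:
move_arm:
  series:
    - [[0.005,-0.0005,0,0,0,0,1],[0.01,-0.0005,0,0,0,0,1],[0.014,-0.0005,0,0,0,0,1],[0.018,-0.0005,0,0,0,0,1],[0.018,-0.0005,0,0,0,0,1]]

```text
clock: 31.53
eef_pos: [0.4183, 0.2601, 0.1123]
tcp_rot: [0.044, 0.706, -0.044, 0.705]
contact_force: [-0.1, -0.0, -1.1]
opening: 0.431
```

The bottom edge is at 44 mm, inside the lane mouth, with no contact force. I continue to the floor.

Call:
move_arm:
  series:
    - [[0.007,0,0,0,0,0,1],[0.014,0,0,0,0,0,1],[0.021,0,0,0,0,0,1],[0.027,0,0,0,0,0,1],[0.032,0,0,0,0,0,1],[0.036,0,0,0,0,0,1],[0.0385,0,0,0,0,0,1],[0.0395,0,0,0,0,0,1],[0.0395,0,0,0,0,0,1]]

```text
clock: 32.28
eef_pos: [0.4189, 0.2604, 0.0736]
tcp_rot: [0.044, 0.706, -0.044, 0.706]
contact_force: [0.2, 0.7, -0.7]
opening: 0.435
```

Run:
```python
from h import *
plan(.4190,.2600,.065,-7)
cv2.imwrite('pics/w19.png',camera('wrist'))
cv2.imwrite('pics/s19.png',cv2.resize(camera('side')[260:420,260:420],None,fx=3.7,fy=3.7))
```

```text
t32.28 tcp [0.4189 0.2604 0.0736] cur jaw -7.1 joints [ 0.4   0.48  1.82 -0.    0.84  0.52] F [ 0.23  0.68 -0.7 ] open 0.435
 shift [ 0.0006 -0.0004  0.0002] rot [-0.11 -0.01  0.01] rows>= 1.0
```

View pics/s19.png

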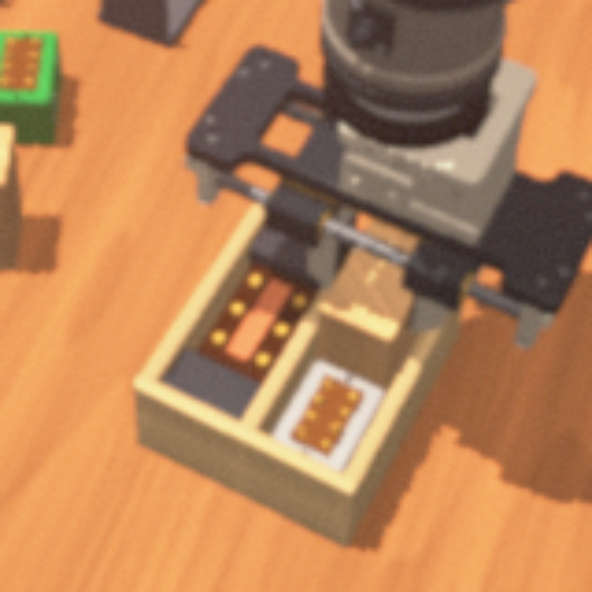

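The block stands between the can and the wall, about 1 mm off the floor. I'll touch down, release and rise.

Call:
move_arm:
  series:
    - [[0.0005,0,0,0,0,0,1],[0.001,0,0,0,0,0,1],[0.001,0,0,0,0,0,1],[0.001,0,0,0,0,0,0.4],[0.001,0,0,0,0,0,0.4],[0.001,0,0,0,0,0,0.4],[0.001,0,0,0,0,0,0.4],[-0.02,0,0,0,0,0,0.4],[-0.06,0,0,0,0,0,0.4],[-0.1,0,0,0,0,0,0.4],[-0.13,0,0,0,0,0,0.4],[-0.13,-0.04,0,0,0,0,0.4]]

```text
clock: 33.38
eef_pos: [0.4181, 0.2255, 0.2103]
tcp_rot: [0.045, 0.701, -0.04, 0.711]
contact_force: [1.1, -0.7, 0.6]
opening: 0.6
```

Call:
move_arm:
  series:
    - [[0,-0.04,0,0,0,0,0.4],[0,-0.08,0,0,0,0,0.4],[0,-0.12,0,0,0,0,0.4],[0,-0.16,0,0,0,0,0.4],[0,-0.2,0,0,0,0,0.4],[0,-0.22,0,0,0,0,0.4],[0,-0.22,0,0,0,0,0.4],[0,-0.22,0,0,0,0,0.4],[0,-0.22,0,0,0,0,0.4]]

```text
clock: 34.13
eef_pos: [0.3867, 0.0027, 0.2039]
tcp_rot: [0.044, 0.706, -0.044, 0.706]
contact_force: [0.1, -0.4, -0.5]
opening: 0.598
```

Run:
```python
from h import *
a=camera('top');b=camera('side');cv2.imwrite('pics/t20.png',a)
cv2.imwrite('pics/t20c.png',cv2.resize(a[280:370,125:235],None,fx=6,fy=6))
cv2.imwrite('pics/s20.png',b);cv2.imwrite('pics/s20c.png',cv2.resize(b[280:420,270:410],None,fx=4.2,fy=4.2))
print(state()['contact_force'].round(2),state()['eef_pos'])
```

```text
[-0.17 -0.17 -0.9 ] [0.38675591 0.00326596 0.20378244]
```

View pics/t20c.png

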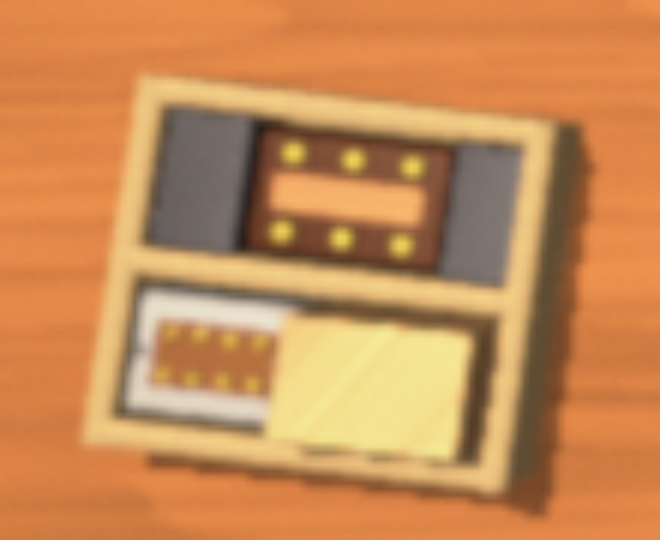

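View pics/s20c.png

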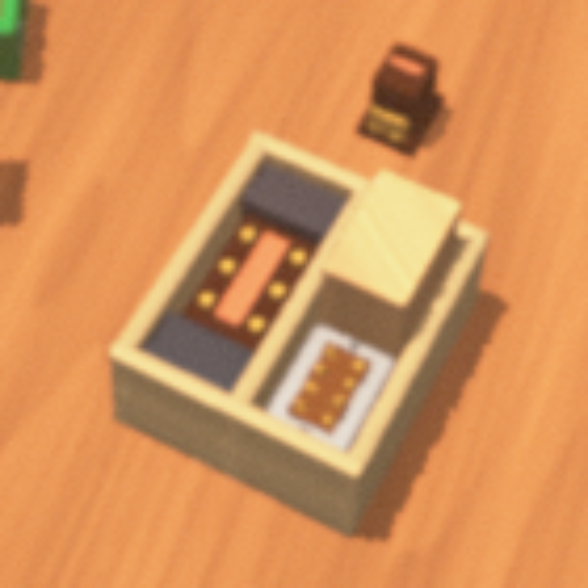

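View pics/s20.png

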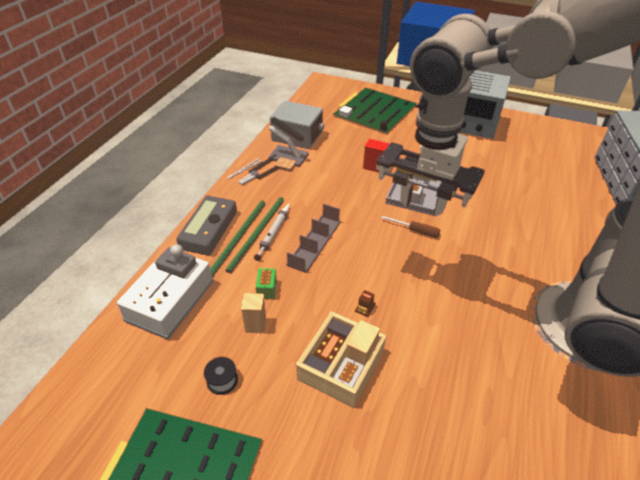

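View pics/t20.png

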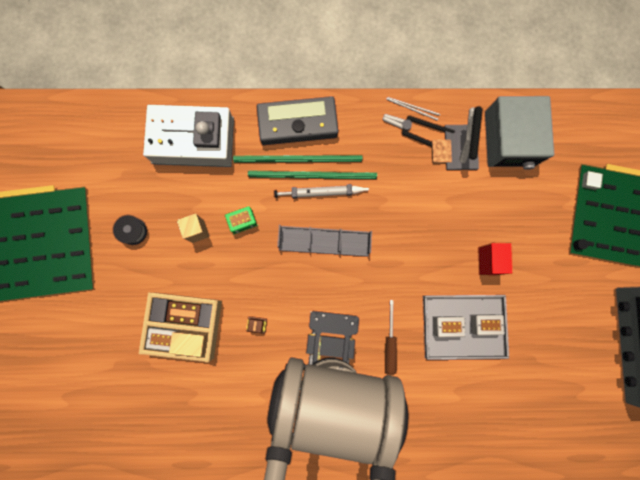

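The block stands in the gap against the can, both shells are in the tray, and the other things lie as they did. One last numeric check of the block's top at z = 0.085 and the can's top at z = 0.047, using a mask.

Run:
```python
from h import *
t=np.radians(-7); Y=np.array([-np.sin(t),np.cos(t)]);X=np.array([np.cos(t),np.sin(t)]);L=np.array([.4227,.2885])
c=lambda u,v:(125+(u+.5)/6-.5,280+(v+.5)/6-.5)
def q(n,p,z,O):
    w=np.array([ray('top',c(*k),z) for k in p]); m=w.mean(0)-O
    print(n,'lane x,y',m@X,m@Y,'edges',[round(np.linalg.norm(w[i]-w[(i+1)%4])*1000,1) for i in range(4)])
q('block',[(285,316),(474,333),(458,460),(265,438)],.085,L)
w=[ray('top',c(*k),.047)-L for k in [(140,290),(122,410)]]; print('can far end lane y',[(k@Y).round(4) for k in w],'x',[(k@X).round(4) for k in w])
a=cv2.imread('pics/t20.png');hsv=cv2.cvtColor(a,cv2.COLOR_BGR2HSV)
m=((hsv[...,1]<50)&(hsv[...,2]>190)).astype(np.uint8);m[:296]=0;m[360:]=0;m[:,:425]=0;m[:,508:]=0
n,l,s,cc=cv2.connectedComponentsWithStats(m)
for i in range(1,n):
    if s[i,4]>60:
        r=cv2.minAreaRect(np.vstack(cv2.findContours((l==i).astype(np.uint8),0,2)[0])); print('shell in tray',ray('top',r[0],.046)-np.array([.4429,-.2965]),r[1])
```

```text
block lane x,y 0.00043000931113078294 -0.026999142949105215 edges [np.float64(60.3), np.float64(39.8), np.float64(61.5), np.float64(38.4)]
can far end lane y [np.float64(0.0618), np.float64(0.0617)] x [np.float64(0.0186), np.float64(-0.0206)]
shell in tray [0.01438139 0.07769005] (17.893096923828125, 46.81802749633789)
shell in tray [0.01214157 0.0368949 ] (8.3261079788208, 26.26887321472168)
shell in tray [ 0.01405297 -0.04152693] (8.0, 25.0)
shell in tray [-0.0058841  -0.04248743] (8.0, 25.0)
shell in tray [-0.00899211  0.03587186] (8.0, 26.0)
```

```bash
python3 -c "
from plant import job
print(job.close_job())"
```

```text
the job is handed in; nothing more can be done
None
```

The job is done and handed in at about 34 s of the 72 s allowed; handing in returns no verdict.

- **Sorting:** I weighed all three cans at the wrist. The two nearer the tray read about 1 N and went into the grey tray. The third read about 3.5 N, so it is the wound one.
- **Packing:** I set the wound can on the bare patch, regripped it by its small ends and lowered it slowly to the lane floor. Then I pushed it against the far end wall, where the push read 9.7 N. The long block went into the gap and the arm backed away.
- **Last checks:**

| Item | Measured position |
|---|---|
| Long block | lane x +0.4 mm, y -27 mm; top measures about 61 x 39 mm at the expected height |
| Wound can | far end at lane y 61.7 mm (wall at 61 mm) |
| Shells | about +3 mm (x) in the tray, at y about +36 and -42 mm |

 The bystanders look unmoved in the top and side views.
- **Disagreements:**
 - The camera views differed by up to 2 mm on positions.
 - The second shell's weight readings were noisy, between 0.1 and 2.6 N.
 - The wound can may have dropped up to 4 mm when I set it on the counter patch, but not in the box.
 - The colour mask on the tray also picked up one stray patch that was not a shell, and split each shell's rim in two. I took each shell's centre as the middle of its two halves.

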